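# Check a jar, then hold the steriliser lid at its loading mark

### The job

Check the open jar that stands on the round rubber pad: lift it clear of the pad, tip it to about 40 degrees and keep it so for a second so that its inside can be seen, then stand it upright on the pad again without dropping it, and let it go. Then lift the sprung lid of the white box-shaped jar steriliser by its handle until the pointer on the lid's side sits in the middle of the gap of the forked marker, where a colleague can load the jar, and finish while still holding the lid there with the gripper: it falls shut when let go. Keep the lid shut while you handle the jar, do not shift the marker, and leave everything else standing where it is.

Things in the scene. Friction and masses are not known exactly. Their poses are not given: they have to be found in the camera images.
- jar_center (a point): centre (half-way up) of the open glass jar on the pad: round, 56 mm across the body, 95 mm tall, no cap, narrowing from 66 mm up to a neck 44 mm across, walls 3 mm, about 0.14 kg, yellow paper label. z axis along the jar, upwards. It can be gripped across the body from above, fingers on either side.
- pad_top (a point): centre of the top of the round black rubber pad (90 mm across, 6 mm high, fixed) on which the jar stands and to which it returns
- lid_handle (a point): middle of the lid's round handle bar: 12 mm thick, 120 mm long, running along this point's y axis, its centre 34 mm above the lid's upper face near the lid's front edge; free 108 mm between its two posts. The point turns with the lid (x axis: from handle towards hinge).
- lid_hinge (a point): middle of the lid's hinge line, on the rear top rim of the steriliser, a fixed white enamelled box 220 mm deep (x), 250 mm wide (y), 110 mm high. Axes are the steriliser's: x from the front to the rear, y along the hinge, z up. With the lid shut the handle point lies at (-205, 0, 42) mm from here and moves on an arc about the y axis, upwards and to the rear, as the lid opens.
- lid: the white enamelled lid (224 by 254 by 8 mm, 0.45 kg) hinged along its rear edge; origin on the hinge line, x axis from the front edge to the rear. A hinge spring and its weight push it shut: lifting at the handle takes about 5 N when shut and 7 to 8 N at the mark. Its start is shut.
- lid_pointer (a point): the pointer, a small dark steel tab 12 mm long and 6 mm thick that sticks out 30 mm from the lid's left (+y) edge, 190 mm from the hinge; this point near its tip swings with the lid
- mark_gap (a point): middle of the gap of the black forked marker clipped on the curved strip at the left (+y) side of the steriliser: two prongs with 26 mm clear between them, 190 mm from the hinge. The pointer must come to this point. The marker is set at another angle each time (20 to 37 degrees of lid opening) and is not to be moved; the pointer enters it freely from below (lid and marker do not jam).
- mark (a joint): angle of the marker about the lid's hinge, rad: the lid is at the mark when it is open by this angle (0: lid shut, 0.35 to 0.65 set)
- shut_jar_a: capped full jar, 56 mm across, 101 mm tall, behind the pad; leave standing. Origin under its centre
- shut_jar_b: another capped jar of the same size, behind and left of the pad; leave standing. Origin under its centre
- coupling: brass hose coupling, 48 mm across, 48 mm tall, near the robot; leave. Origin under its centre
- spoon: steel spoon lying near the robot, in front of the steriliser; leave
- dish: shallow plastic dish, 120 mm across, 30 mm high, at the near left; leave. Origin under its centre
- funnel: steel funnel standing mouth down, 92 mm across, 95 mm tall, right of the steriliser; leave. Origin under its centre

How it is judged:
By the outcome, as a careful person would: the job done as asked, in the order asked, and still so for the second after the job is handed in, while the arm keeps its last pose, push and grip.
It also fails if it takes over 64 s, if anything falls off the work surface, if the arm or the gripper's body presses on something with over 40 N, if the wrist force passes 120 N, or if a joint passes its speed limit or range.

### The arm

A 6-joint arm with a two-finger parallel gripper is mounted at the origin on the work surface. World frame = base frame: x ahead of the robot, y to its left, z up, the work surface at z = 0. Lengths are in m, angles in rad, forces in N, time in s.
With the tool pointing down it reaches from about 0.275 to 0.975 m from the base axis. Payload 8.4 kg.
Tool frame: the origin (TCP) lies at the very end of the fingers, on their centre line; the grasp point (between the pads) lies 19 mm behind it (r.grip_point_offset is the distance from the TCP to the grasp point, in m); z points along the fingers, x is the direction in which the jaws open and shut, and the axes are right-handed (so a half turn about z gives the same grasp; the last joint's range is limited). The gripper opens to 92 mm and grips with 3 to 60 N. Pads are 20 mm wide; open, the fingers measure 128 mm over their backs; the gripper's body (75 mm by 189 mm) begins 69 mm behind the grasp point.
Start: joints at [-0.002, 0.353, 1.633, -0, 1.155, -0.002], TCP at [0.625, -0, 0.215] pointing down, gripper open.
Joint ranges: [-2.63, 2.63], [-0.92, 2.1], [0.06, 2.66], [-1.3, 4.44], [0, 2.69], [-3.02, 3.02]. Speed limits (rad/s): [2.22, 2.22, 2.79, 3.14, 3.14, 3.14].

### API

Orientations are given as a unit quaternion [w, x, y, z].
In Python, from workcell import r gives the robot as it stands.
- The arm moves only by the tool servo_tool, never from a script. Its argument "increments" is a list of rows, each an object of numbers: "x", "y", "z": the shift along the tool's x, y, z as a fraction of full scale; "rx", "ry", "rz": the turn, a rotation vector about the tool's x, y, z as a fraction of full scale. In form: [{"x": .., "y": .., "z": .., "rx": .., "ry": .., "rz": ..}, ...]. A call has 1 to 8 rows; each row is the pose to reach, as a shift and turn from the pose commanded when the call began, along the tool's axes at that moment; what a row does not reach only later rows make up. Full scale, the value 1, is 200 mm for a shift and 45 degrees for a turn. A row lasts 1/12 s, in which the tool goes at most 41.7 mm and 7.16 degrees, less where a joint would pass 70% of its speed; a pose out of reach is approached as far as the arm can. A call with a number of a shift or a turn outside -1 to 1 is refused whole. A call with a gripper value outside its range is refused whole. "gripper" is the opening, from 0 (shut) to 1 (fully open), set as the call begins (left out, the last holds). The fingers move at their own pace and stop on an object; the grip force is fixed at half the most. Time passes only in rows, so rows that repeat a pose let the fingers close. It gives the time, the measured TCP pose, the force and the opening at its end, in the units of the state.
- r.observe(): the state, without advancing time (a new reading comes with each control period).
- r.capture(name): name is "scene" or "side" or "wrist"; returns a dict with "image" (480x640x3 uint8, blue, green, red), "fov_y" (degrees; the focal length in pixels is half the picture's height over the tangent of half this angle, whatever the lens; pixels are square), "cx", "cy" (the principal point, pixels), "camera_from_world" (4x4, takes a point from world to camera coordinates). Camera axes: x right, y down, z forward; pixel columns grow to the right and rows downward; lengths in m; the calibration is good to about 2 mm. A picture is of the moment at which its call begins. There is no depth.
- r.hand_in(): hands the job in, once; it reports no verdict.
The state is a dict: "clock": time; "joints": joint angles; "joint_vel": joint speeds; "joint_efforts": joint torques, N m; "tcp_pos": TCP position; "tool_rot": TCP orientation; "force": force on the tool from outside, world axes, zero at the start; "torque": the same for the moment, N m; "opening": finger opening in m.
Only numpy, scipy, OpenCV 4.12 (cv2) and the standard library are available. Lean on these libraries where they do the work, as an engineer would, in place of code of your own. Each camera call takes 0.05 s, during which the arm holds its last target.

## Working session

There is one attempt and no reset: what is moved stays moved. The work goes in short steps, Python scripts to look and compute and a tool call to move; the robot and the scene stay as the last step left them, time stands still between calls to the robot, and variables do not carry over. Pictures are saved under pics/ and viewed, and the job is handed in when it is done.

Besides the shell and the picture viewer there is one more tool, called after ">>>" by a JSON object that holds its "method" and its "body". servo_tool: Moves the arm, as the interface text tells. Shift numbers are shares of 200 mm and turn numbers shares of 45 degrees, none past 1 either way. Its arguments: {"type":"object","properties":{"increments":{"type":"array"},"gripper":{"type":"number"}},"required":["increments"]}

```bash
mkdir -p pics; ls; python3 - <<'E'
from workcell import r
import cv2
for n in ["scene","side","wrist"]:
    c=r.capture(n); cv2.imwrite(f"pics/{n}0.png",c["image"]); print(n,c["fov_y"],c["cx"],c["cy"],c["camera_from_world"])
print(r.observe())
E
```

```text
pics
scene 45.165746081921185 324.4726809378917 244.8305000576537 [[-0.10286608  0.99469048  0.00306793  0.10210496]
 [ 0.53342534  0.05776702 -0.84387225 -0.15939636]
 [-0.83956893 -0.08516932 -0.53653537  2.13198691]
 [ 0.          0.          0.          1.        ]]
side 44.36394939440864 319.7234404344041 237.4037296006312 [[-0.93511774 -0.35383626  0.01883377  0.45685157]
 [-0.18678614  0.44707598 -0.87477654  0.2272414 ]
 [ 0.30110753 -0.82153696 -0.48416039  1.32546009]
 [ 0.          0.          0.          1.        ]]
wrist 62.76754659598201 318.9568924368564 244.09641676925432 [[ 0.9999962   0.00114028 -0.00250811 -0.62344953]
 [ 0.00174711 -0.96634434  0.25724613 -0.03172677]
 [-0.00213037 -0.25724954 -0.96634266  0.39129941]
 [ 0.          0.          0.          1.        ]]
{'clock': 0.15, 'joints': array([-2.40012552e-03,  3.53493037e-01,  1.63393819e+00,  6.09929950e-06,
        1.15519005e+00, -2.41337478e-03]), 'joint_vel': array([ 0.00077417, -0.00166679, -0.00160157, -0.00112169, -0.00131425,
       -0.00222672]), 'joint_efforts': array([-8.47799656e-04, -5.94210899e+01, -3.34467816e+01,  6.96930941e-02,
        2.04021111e-02, -8.35750166e-05]), 'tcp_pos': array([6.24636716e-01, 2.80039511e-06, 2.14044407e-01]), 'tool_rot': array([-4.02722285e-06,  9.99999868e-01,  5.39191628e-06, -5.14306704e-04]), 'force': array([0.38914938, 0.52073068, 0.51373733]), 'torque': array([ 0.01274417, -0.04310445, -0.01160567]), 'opening': 0.09211428726905732}
```

View pics/scene0.png

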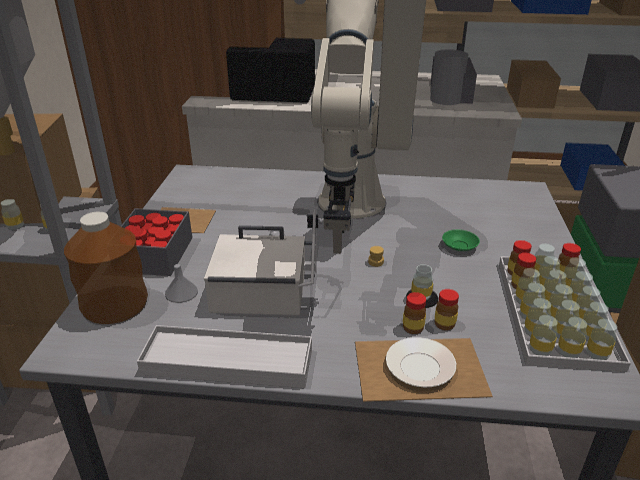

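View pics/side0.png

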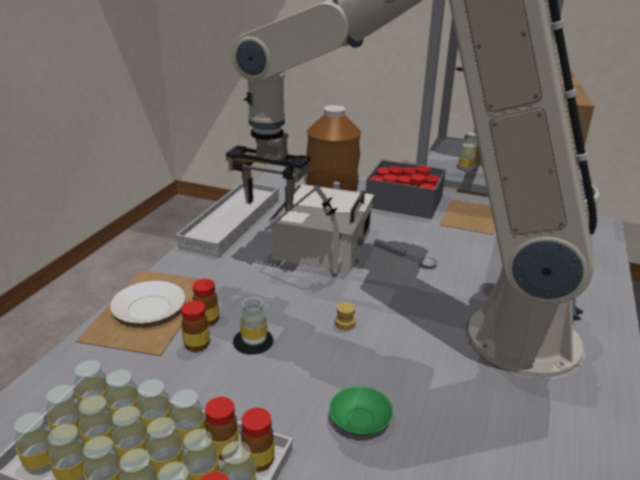

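View pics/wrist0.png

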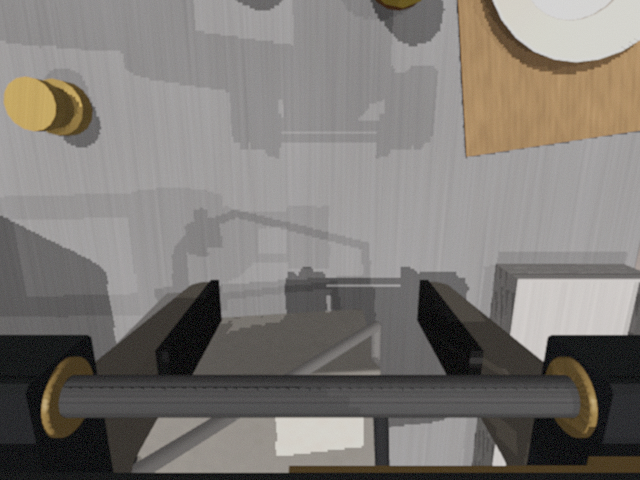

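The scene view shows the jar on its pad near (421,290), the two capped jars at (415,313) and (447,310), and the steriliser near (257,275). In the side view the jar is at (253,325). I'll zoom in on these.

```bash
python3 - <<'E'
import cv2
s=cv2.imread("pics/scene0.png"); d=cv2.imread("pics/side0.png")
cv2.imwrite("pics/z1.png",cv2.resize(s[215:325,190:350],(800,550),interpolation=cv2.INTER_CUBIC))
cv2.imwrite("pics/z2.png",cv2.resize(s[250:340,390:480],(600,600),interpolation=cv2.INTER_CUBIC))
cv2.imwrite("pics/z3.png",cv2.resize(d[160:290,240:400],(738,600),interpolation=cv2.INTER_CUBIC))
cv2.imwrite("pics/z4.png",cv2.resize(d[270:370,170:290],(720,600),interpolation=cv2.INTER_CUBIC))
E
```

```text
(no output)
```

View pics/z1.png

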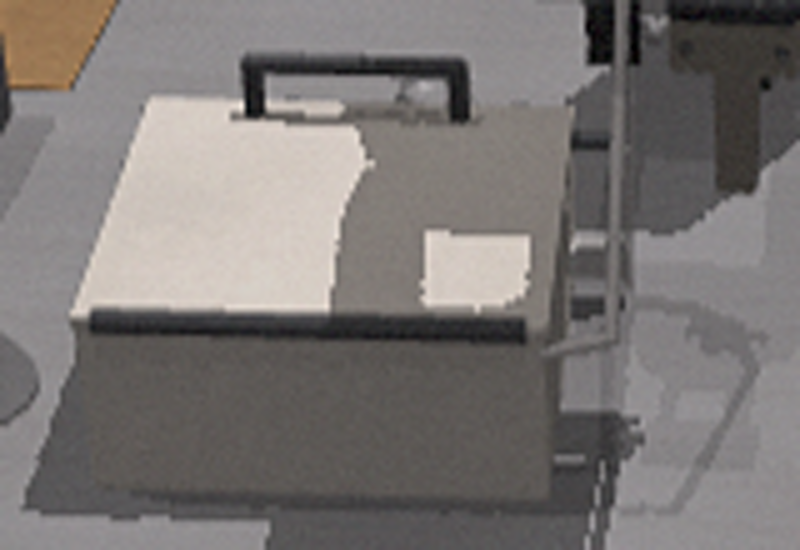

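View pics/z2.png

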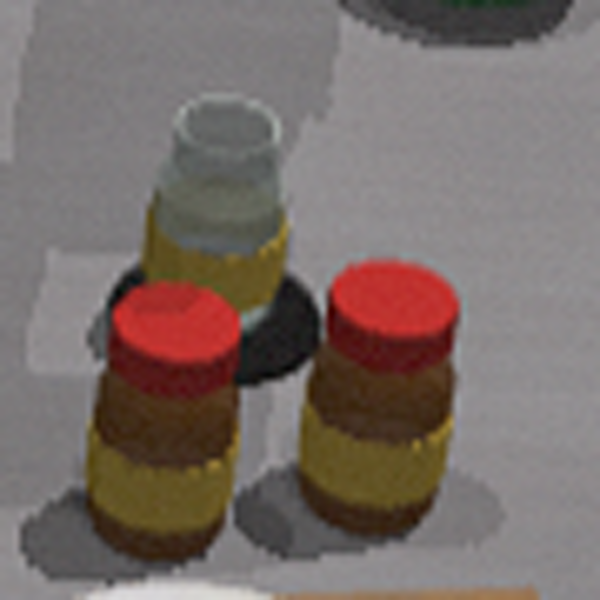

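View pics/z3.png

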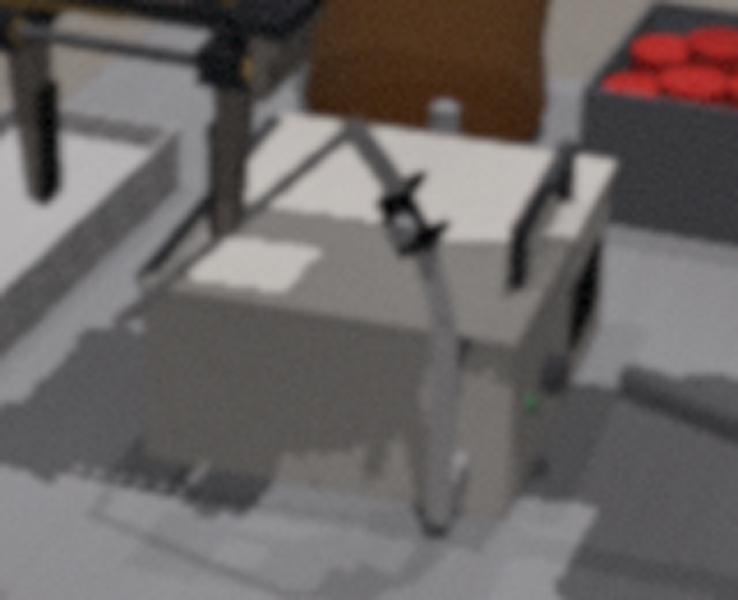

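View pics/z4.png

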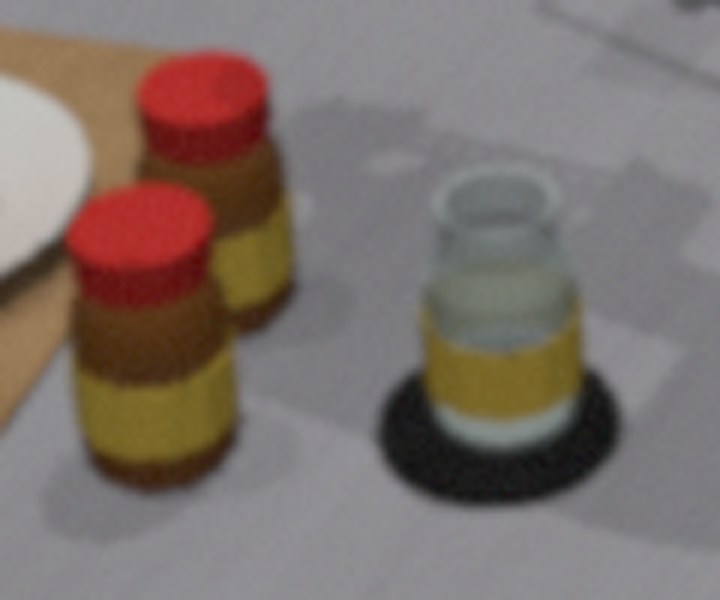

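```bash
cat > h.py <<'E'
import numpy as np, cv2, pickle
def K(c):
    f=240/np.tan(np.radians(c["fov_y"]/2)); return np.array([[f,0,c["cx"]],[0,f,c["cy"]],[0,0,1]])
def ray(c,uv):
    T=c["camera_from_world"]; R=T[:3,:3]; o=-R.T@T[:3,3]
    d=R.T@np.linalg.inv(K(c))@np.array([uv[0],uv[1],1.]); return o,d/np.linalg.norm(d)
def onz(c,uv,z):
    o,d=ray(c,uv); return o+d*(z-o[2])/d[2]
def tri(obs):
    A=0;b=0;L=[]
    for c,uv in obs:
        o,d=ray(c,uv);P=np.eye(3)-np.outer(d,d);A=A+P;b=b+P@o;L.append((P,o))
    x=np.linalg.solve(A,b); return x,[round(1e3*np.linalg.norm(P@(x-o)),1) for P,o in L]
def proj(c,p):
    q=c["camera_from_world"]@np.append(p,1); q=K(c)@q[:3]; return q[:2]/q[2]
def strip(c): return {k:v for k,v in c.items()}
E
python3 - <<'E'
from workcell import r
from h import *
np.set_printoptions(precision=4,suppress=True)
S=r.capture("scene");D=r.capture("side");pickle.dump((S,D),open("cal.pkl","wb"))
print("mouth",tri([(S,(424.2,268.6)),(D,(253,302.8))]), onz(S,(424.2,268.6),.101),onz(D,(253,302.8),.101))
# pad by black mask in side
for c,(x0,y0,x1,y1) in ((D,(225,315,285,365)),(S,(395,280,450,320))):
    im=c["image"].max(2)[y0:y1,x0:x1]; m=(im<50).astype(np.uint8)
    n,l,st,ce=cv2.connectedComponentsWithStats(m); k=1+np.argmax(st[1:,4]); 
    ys,xs=np.where(l==k); P=np.array([onz(c,(x+x0,y+y0),.006)[:2] for x,y in zip(xs,ys)])
    hull=cv2.convexHull(P.astype(np.float32)); print("pad",st[k],cv2.minEnclosingCircle(hull))
# lids of shut jars (red): 
for c in(S,D):
    h=cv2.cvtColor(c["image"],cv2.COLOR_BGR2HSV); 
    print('y')
h=[("hR",(239,227.4),(363.6,192.5)),("hL",(283.6,228.6),(352.3,212)),]
for n,a,b in h: print(n,tri([(S,a),(D,b)]))
print("hinge", [onz(S,p,.11) for p in((208,279.6),(295.4,281))])
# shut jar lid centres scene zoom (175,322),(393,300); side zoom (140,230),(203,93)
f=lambda u,v:(390+u/6.667,250+v/6.667); g=lambda u,v:(170+u/6,270+v/6)
for z in [(f(175,322),g(203,90)),(f(393,300),g(140,226))]: print("jar",tri([(S,z[0]),(D,z[1])]))
E
```

```text
mouth (array([0.5551, 0.2312, 0.1001]), [np.float64(0.0), np.float64(0.0)]) [0.5564 0.231  0.101 ] [0.5545 0.2323 0.101 ]
pad [  9  18  39  21 410] ((0.554859459400177, 0.24095459282398224), 0.04338367283344269)
pad [ 30  12  13  16 123] ((0.5695226788520813, 0.2530958950519562), 0.03828643262386322)
y
y
hR (array([ 0.4743, -0.3035,  0.1485]), [np.float64(1.6), np.float64(1.6)])
hL (array([ 0.4657, -0.1738,  0.1483]), [np.float64(1.1), np.float64(1.1)])
hinge [array([ 0.6827, -0.3427,  0.11  ]), array([ 0.6641, -0.1115,  0.11  ])]
jar (array([0.689 , 0.2062, 0.097 ]), [np.float64(0.9), np.float64(0.9)])
jar (array([0.6652, 0.2905, 0.0971]), [np.float64(0.2), np.float64(0.2)])
```

>>> {"method": "servo_tool", "body": {"increments": [{"x":-0.17,"y":-0.5},{"x":-0.35,"y":-1},{"x":-0.35,"y":-1},{"x":-0.35,"y":-1},{"x":-0.35,"y":-1},{"x":-0.35,"y":-1},{"x":-0.35,"y":-1},{"x":-0.35,"y":-1}], "gripper": 1}}

```text
invalid input at $.increments[0]: expected keys x, y, z, rx, ry, rz
```

```bash
python3 - <<'E'
from workcell import r
from h import *
C={n:r.capture(n) for n in("wrist","scene","side")}
pickle.dump(C,open("c1.pkl","wb"))
cv2.imwrite("pics/w1.png",C["wrist"]["image"])
s=C["scene"]["image"]; d=C["side"]["image"]
cv2.imwrite("pics/m1.png",cv2.resize(s[200:290,220:340],(800,600),interpolation=cv2.INTER_CUBIC))
cv2.imwrite("pics/m2.png",cv2.resize(d[170:290,260:380],(600,600),interpolation=cv2.INTER_CUBIC))
print(r.observe())
E
```

```text
{'clock': 0.4, 'joints': array([-2.40977213e-03,  3.53079396e-01,  1.63351505e+00,  1.08105550e-05,
        1.15518138e+00, -2.42462127e-03]), 'joint_vel': array([ 0.00126248, -0.00090461,  0.00116713,  0.00105247, -0.00041376,
        0.00019621]), 'joint_efforts': array([ 3.84496316e-04, -5.93163872e+01, -3.34156859e+01,  6.98545156e-02,
        1.83935260e-02, -3.57873330e-05]), 'tcp_pos': array([ 6.24932102e-01, -2.38798545e-06,  2.14484045e-01]), 'tool_rot': array([-5.16627565e-06,  9.99999996e-01,  5.24171989e-06, -9.15705891e-05]), 'force': array([ 0.23360307, -0.15345733, -0.72005911]), 'torque': array([-3.92236671e-02,  2.26312094e-02,  8.72551607e-05]), 'opening': 0.09236985420787867}
```

View pics/w1.png

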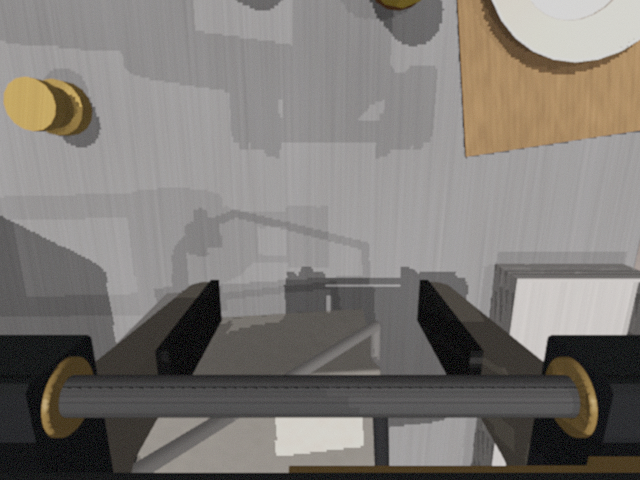

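View pics/m1.png

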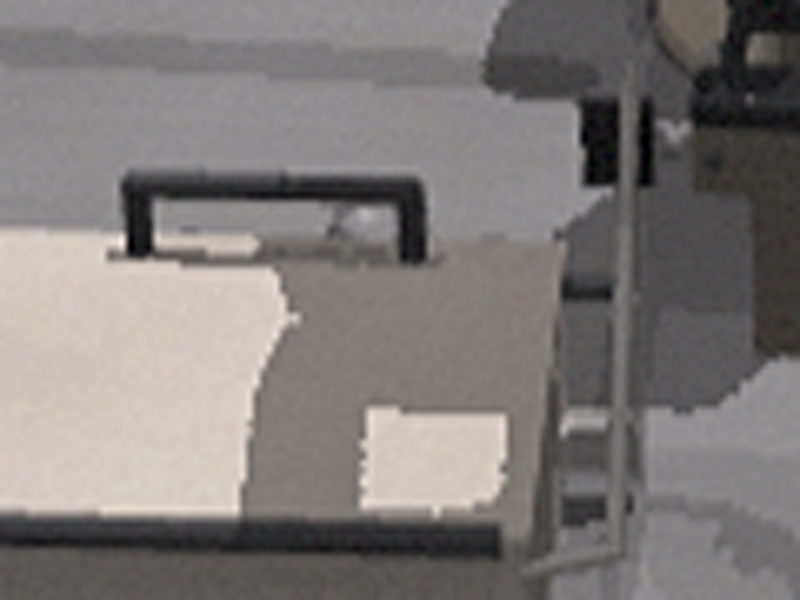

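View pics/m2.png

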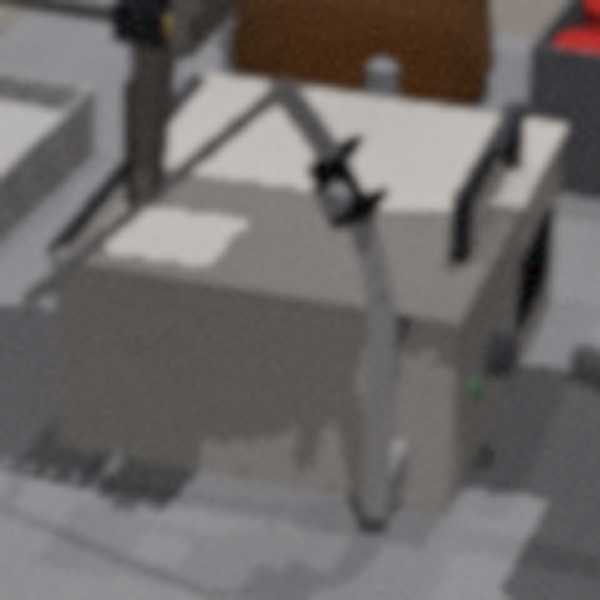

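The rows need all six keys, so the arm has not moved. The marker is visible in the scene view near (312,221) and in the side view near (329,206).

>>> {"method": "servo_tool", "body": {"increments": [{"x":-0.17,"y":-0.2,"z":0,"rx":0,"ry":0,"rz":0},{"x":-0.3,"y":-0.4,"z":0,"rx":0,"ry":0,"rz":0},{"x":-0.35,"y":-0.6,"z":0,"rx":0,"ry":0,"rz":0},{"x":-0.35,"y":-0.8,"z":0,"rx":0,"ry":0,"rz":0},{"x":-0.35,"y":-1,"z":0,"rx":0,"ry":0,"rz":0},{"x":-0.35,"y":-1,"z":0,"rx":0,"ry":0,"rz":0},{"x":-0.35,"y":-1,"z":0,"rx":0,"ry":0,"rz":0},{"x":-0.35,"y":-1,"z":0,"rx":0,"ry":0,"rz":0}], "gripper": 1}}

```text
clock: 1.07
tcp_pos: [0.5548, 0.2002, 0.2144]
tool_rot: [0.0, 1.0, 0.001, -0.0]
force: [0.1, 0.4, 0.6]
opening: 0.0921
```

```bash
python3 - <<'E'
from workcell import r
from h import *
C={n:r.capture(n) for n in("wrist","scene","side")}
pickle.dump(C,open("c1.pkl","wb"))
cv2.imwrite("pics/w2.png",C["wrist"]["image"])
s=C["scene"]["image"]; d=C["side"]["image"]
cv2.imwrite("pics/m3.png",cv2.resize(s[200:290,220:340],(800,600),interpolation=cv2.INTER_CUBIC))
cv2.imwrite("pics/m4.png",cv2.resize(d[170:290,260:380],(600,600),interpolation=cv2.INTER_CUBIC))
o=r.observe();print(o["clock"],o["tcp_pos"],o["tool_rot"],o["joints"])
E
```

```text
1.2167 [0.55512877 0.19857754 0.21447089] [ 2.39380033e-04  9.99999764e-01 -6.25569117e-04 -1.51331652e-04] [ 3.41199630e-01  2.98714194e-01  1.71114327e+00 -3.86159875e-04
  1.13218086e+00  3.42614843e-01]
```

View pics/w2.png

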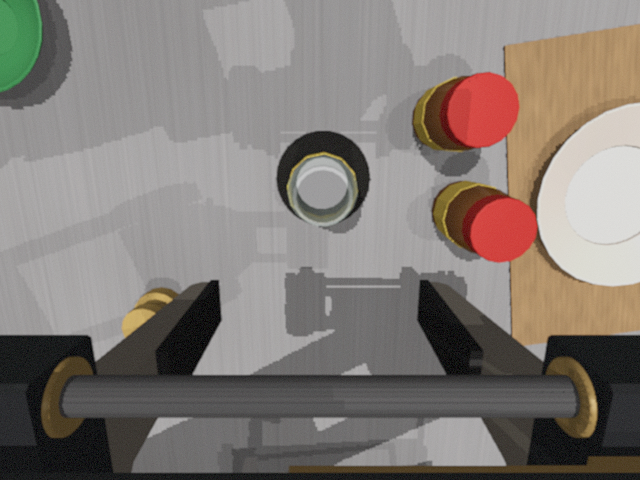

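View pics/m3.png

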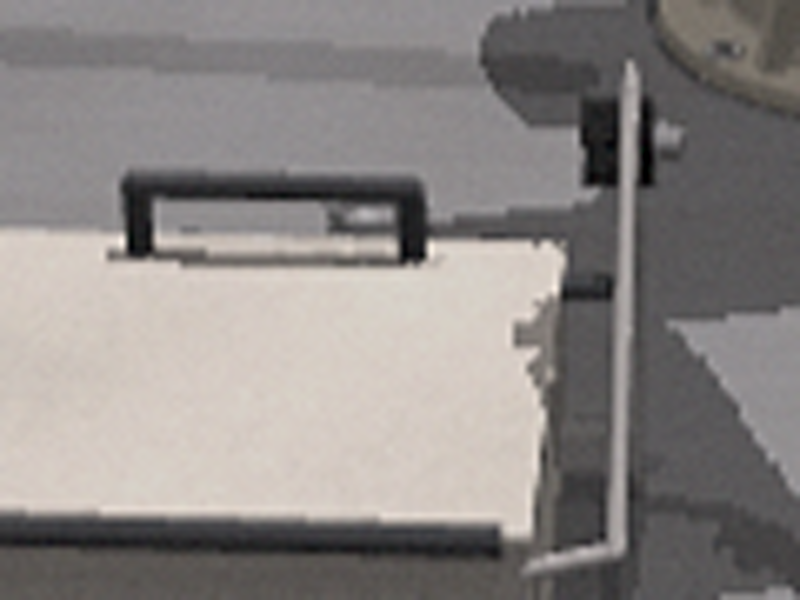

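View pics/m4.png

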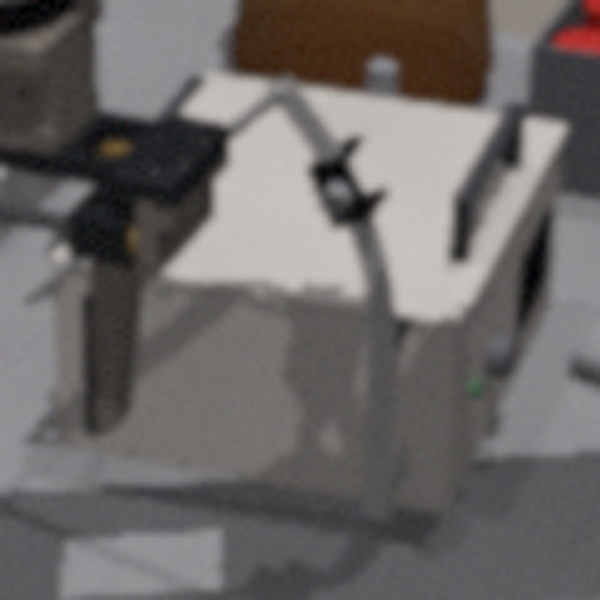

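The wrist view shows the pad spanning columns 277–369 and rows 131–225. The jar mouth is near (322,193), and the coupling is near (150,312).

```bash
python3 - <<'E'
from h import *
np.set_printoptions(precision=4,suppress=True)
C=pickle.load(open("c1.pkl","rb"))
c=C["wrist"]; im=c["image"][115:240,260:385]
m=(im.max(2)<45).astype(np.uint8); n,l,st,ce=cv2.connectedComponentsWithStats(m);k=1+np.argmax(st[1:,4]);ys,xs=np.where(l==k)
P=np.array([onz(c,(x+260,y+115),.006)[:2] for x,y in zip(xs,ys)]).astype(np.float32)
print("pad",cv2.minEnclosingCircle(P))
y=(cv2.inRange(cv2.cvtColor(im,cv2.COLOR_BGR2HSV),(18,90,60),(35,255,255))>0); 
cv2.imwrite("pics/jz.png",cv2.resize(im,(625,625),interpolation=cv2.INTER_CUBIC))
S,D=C["scene"],C["side"]
mk=[("marker ctr",(312.6,221.1),(329,207))]
for n,a,b in mk: print(n,tri([(S,a),(D,b)]))
print(onz(c,(150,300),0.048))
E
```

```text
pad ((0.5573766231536865, 0.2342645823955536), 0.0438382625579834)
marker ctr (array([ 0.4989, -0.0842,  0.1975]), [np.float64(1.8), np.float64(1.8)])
[0.3984 0.1271 0.048 ]
```

View pics/jz.png

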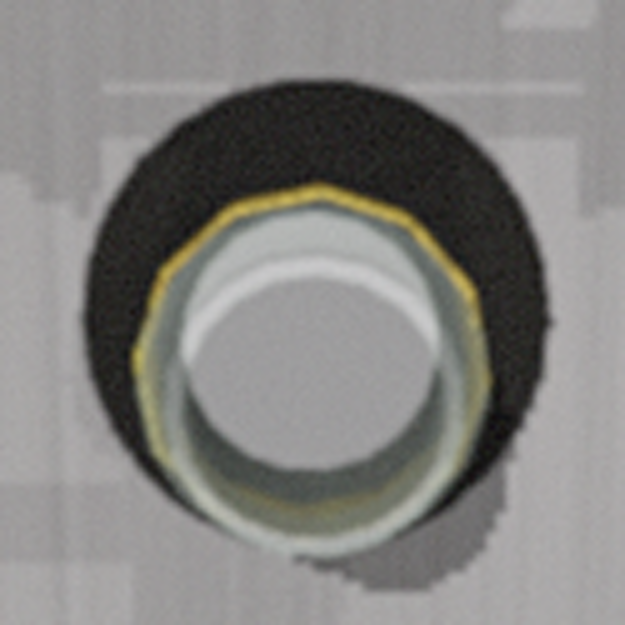

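>>> {"method": "servo_tool", "body": {"increments": [{"x":0.0075,"y":-0.1625,"z":0,"rx":0,"ry":0,"rz":0},{"x":0.0075,"y":-0.1625,"z":0.15,"rx":0,"ry":0,"rz":0},{"x":0.0075,"y":-0.1625,"z":0.3,"rx":0,"ry":0,"rz":0},{"x":0.0075,"y":-0.1625,"z":0.45,"rx":0,"ry":0,"rz":0},{"x":0.0075,"y":-0.1625,"z":0.5,"rx":0,"ry":0,"rz":0},{"x":0.0075,"y":-0.1625,"z":0.5,"rx":0,"ry":0,"rz":0}], "gripper": 1}}

```text
clock: 1.72
tcp_pos: [0.5549, 0.2306, 0.1121]
tool_rot: [0.001, 1.0, -0.001, -0.002]
force: [0.1, -0.1, 0.4]
opening: 0.0916
```

```bash
python3 - <<'E'
from workcell import r
from h import *
C={n:r.capture(n) for n in("wrist","scene","side")}
cv2.imwrite("pics/w3.png",np.hstack([cv2.resize(C["side"]["image"][230:370,180:320],(400,400),interpolation=2),cv2.resize(C["wrist"]["image"],(400,300)).repeat(1,0) if 0 else cv2.copyMakeBorder(cv2.resize(C["wrist"]["image"],(400,300)),0,100,0,0,0)]))
c1=pickle.load(open("c1.pkl","rb"))["wrist"]; print("mouth w",onz(c1,(322.7,191),.101))
o=r.observe();print(o["clock"],o["tcp_pos"],o["tool_rot"])
E
```

```text
mouth w [0.55670068 0.23483857 0.101     ]
1.8667 [0.55774565 0.23231971 0.11621047] [-3.74485034e-04  9.99999386e-01 -4.29184565e-04  9.50170131e-04]
```

View pics/w3.png

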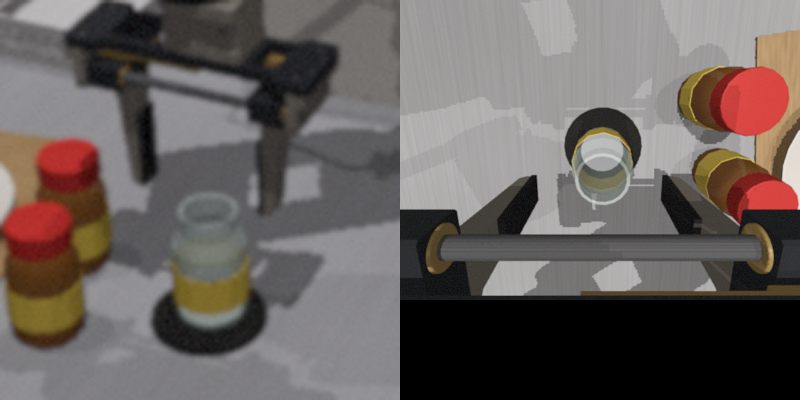

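The jar mouth is centred between the fingers, so I'll descend and grip.

>>> {"method": "servo_tool", "body": {"increments": [{"x":0,"y":-0.005,"z":0.12,"rx":0,"ry":0,"rz":0},{"x":0,"y":-0.005,"z":0.24,"rx":0,"ry":0,"rz":0},{"x":0,"y":-0.005,"z":0.34,"rx":0,"ry":0,"rz":0},{"x":0,"y":-0.005,"z":0.4,"rx":0,"ry":0,"rz":0},{"x":0,"y":-0.005,"z":0.42,"rx":0,"ry":0,"rz":0},{"x":0,"y":-0.005,"z":0.42,"rx":0,"ry":0,"rz":0},{"x":0,"y":-0.005,"z":0.42,"rx":0,"ry":0,"rz":0}], "gripper": 1}}

```text
clock: 2.45
tcp_pos: [0.5575, 0.2338, 0.0319]
tool_rot: [-0.0, 1.0, -0.0, 0.001]
force: [0.3, -0.1, 0.4]
opening: 0.092
```

>>> {"method": "servo_tool", "body": {"increments": [{"x":0,"y":0,"z":0,"rx":0,"ry":0,"rz":0},{"x":0,"y":0,"z":0,"rx":0,"ry":0,"rz":0},{"x":0,"y":0,"z":0,"rx":0,"ry":0,"rz":0},{"x":0,"y":0,"z":0,"rx":0,"ry":0,"rz":0},{"x":0,"y":0,"z":0,"rx":0,"ry":0,"rz":0},{"x":0,"y":0,"z":0,"rx":0,"ry":0,"rz":0},{"x":0,"y":0,"z":0,"rx":0,"ry":0,"rz":0},{"x":0,"y":0,"z":0,"rx":0,"ry":0,"rz":0}], "gripper": 0}}

```text
clock: 3.12
tcp_pos: [0.5567, 0.2336, 0.0308]
tool_rot: [-0.0, 1.0, 0.0, 0.0]
force: [-0.4, -1.1, 2.3]
opening: 0.0556
```

>>> {"method": "servo_tool", "body": {"increments": [{"x":0,"y":0,"z":-0.03,"rx":0,"ry":0,"rz":0},{"x":0,"y":0,"z":-0.1,"rx":0,"ry":0,"rz":0},{"x":0,"y":0,"z":-0.2,"rx":0,"ry":0,"rz":0},{"x":0,"y":0,"z":-0.32,"rx":0,"ry":0,"rz":0},{"x":0,"y":0,"z":-0.44,"rx":0,"ry":0,"rz":0},{"x":0,"y":0,"z":-0.56,"rx":0,"ry":0,"rz":0},{"x":0,"y":0,"z":-0.65,"rx":0,"ry":0,"rz":0},{"x":0,"y":0,"z":-0.65,"rx":0,"ry":0,"rz":0}]}}

```text
clock: 3.78
tcp_pos: [0.5584, 0.2343, 0.1647]
tool_rot: [-0.001, 1.0, -0.0, 0.003]
force: [0.5, 0.9, -0.1]
opening: 0.0559
```

```bash
python3 - <<'E'
from workcell import r
from h import *
C={n:r.capture(n) for n in("scene","side")}
cv2.imwrite("pics/l1.png",np.hstack([cv2.resize(C["side"]["image"][170:370,180:380],(400,400),interpolation=2),cv2.resize(C["scene"]["image"][180:350,330:500],(400,400),interpolation=2)]))
o=r.observe();print(o["clock"],o["tcp_pos"],o["tool_rot"],o["joints"],o["opening"])
E
```

```text
3.8833 [0.5565065  0.2335245  0.16079591] [-1.64327337e-04  9.99999915e-01  6.02185701e-06  3.77549500e-04] [3.94816752e-01 3.74711980e-01 1.73145708e+00 1.50463334e-05
 1.03460018e+00 3.94797027e-01] 0.05577135792966721
```

View pics/l1.png

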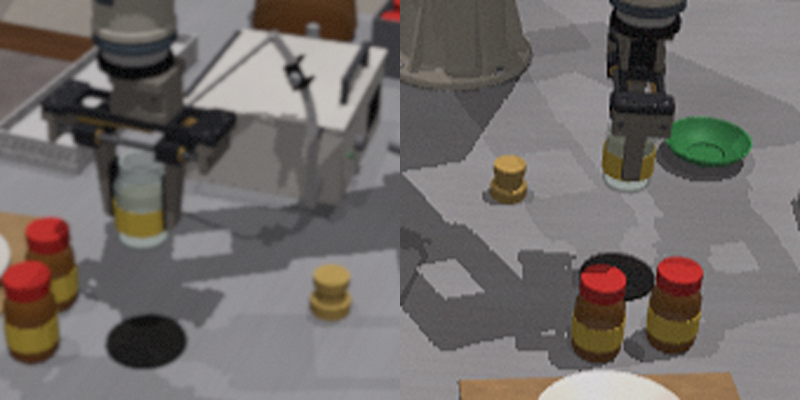

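>>> {"method": "servo_tool", "body": {"increments": [{"x":0,"y":0,"z":0,"rx":0,"ry":-0.08,"rz":0},{"x":0,"y":0,"z":0,"rx":0,"ry":-0.2,"rz":0},{"x":0,"y":0,"z":0,"rx":0,"ry":-0.32,"rz":0},{"x":0,"y":0,"z":0,"rx":0,"ry":-0.44,"rz":0},{"x":0,"y":0,"z":0,"rx":0,"ry":-0.56,"rz":0},{"x":0,"y":0,"z":0,"rx":0,"ry":-0.7,"rz":0},{"x":0,"y":0,"z":0,"rx":0,"ry":-0.82,"rz":0},{"x":0,"y":0,"z":0,"rx":0,"ry":-0.89,"rz":0}]}}

```text
clock: 4.55
tcp_pos: [0.5561, 0.2328, 0.1574]
tool_rot: [0.0, 0.938, -0.001, -0.347]
force: [-0.6, -0.6, -1.3]
opening: 0.0557
```

>>> {"method": "servo_tool", "body": {"increments": [{"x":0,"y":0,"z":0,"rx":0,"ry":0,"rz":0},{"x":0,"y":0,"z":0,"rx":0,"ry":0,"rz":0},{"x":0,"y":0,"z":0,"rx":0,"ry":0,"rz":0},{"x":0,"y":0,"z":0,"rx":0,"ry":0,"rz":0},{"x":0,"y":0,"z":0,"rx":0,"ry":0,"rz":0},{"x":0,"y":0,"z":0,"rx":0,"ry":0,"rz":0},{"x":0,"y":0,"z":0,"rx":0,"ry":0,"rz":0},{"x":0,"y":0,"z":0,"rx":0,"ry":0,"rz":0}]}}

```text
clock: 5.22
tcp_pos: [0.5565, 0.2336, 0.1611]
tool_rot: [-0.0, 0.94, 0.0, -0.342]
force: [-0.2, 0.5, -1.6]
opening: 0.0558
```

```bash
python3 - <<'E'
from workcell import r
from h import *
C={n:r.capture(n) for n in("scene","side")}
cv2.imwrite("pics/l2.png",np.hstack([cv2.resize(C["side"]["image"][170:370,180:380],(400,400),interpolation=2),cv2.resize(C["scene"]["image"][180:350,330:500],(400,400),interpolation=2)]))
o=r.observe();print(o["clock"],o["tcp_pos"],o["tool_rot"],2*np.degrees(np.arcsin(np.linalg.norm(o["tool_rot"][[0,3]]))),o["joints"],o["opening"])
E
```

```text
5.3167 [0.55651274 0.23355233 0.16085698] [-6.18827761e-05  9.39636291e-01  6.21354182e-05 -3.42174858e-01] 40.018868059054086 [0.2864127  0.77788477 1.23089672 0.18802417 1.8067794  0.26613353] 0.056019353894699496
```

View pics/l2.png

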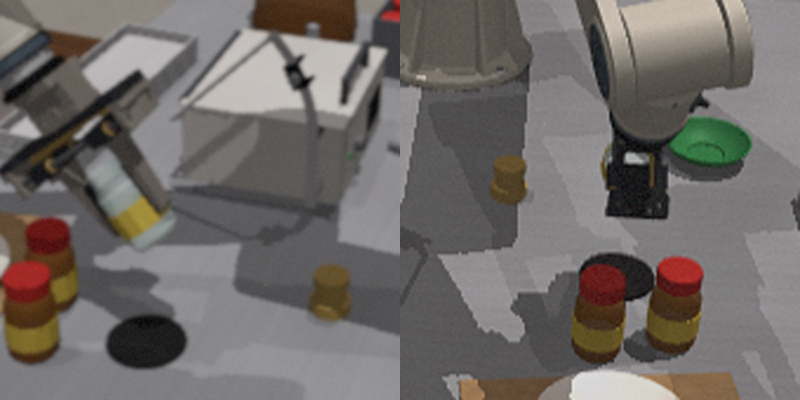

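The jar is tipped 40.0°. I'll hold a little longer, then tip it back.

>>> {"method": "servo_tool", "body": {"increments": [{"x":0,"y":0,"z":0,"rx":0,"ry":0,"rz":0},{"x":0,"y":0,"z":0,"rx":0,"ry":0,"rz":0},{"x":0,"y":0,"z":0,"rx":0,"ry":0,"rz":0},{"x":0,"y":0,"z":0,"rx":0,"ry":0,"rz":0},{"x":0,"y":0,"z":0,"rx":0,"ry":0,"rz":0},{"x":0,"y":0,"z":0,"rx":0,"ry":0,"rz":0},{"x":0,"y":0,"z":0,"rx":0,"ry":0,"rz":0},{"x":0,"y":0,"z":0,"rx":0,"ry":0,"rz":0}]}}

```text
clock: 5.98
tcp_pos: [0.5565, 0.2335, 0.1605]
tool_rot: [0.0, 0.94, -0.0, -0.342]
force: [-0.1, -0.7, -1.1]
opening: 0.0561
```

>>> {"method": "servo_tool", "body": {"increments": [{"x":0,"y":0,"z":0,"rx":0,"ry":0.08,"rz":0},{"x":0,"y":0,"z":0,"rx":0,"ry":0.2,"rz":0},{"x":0,"y":0,"z":0,"rx":0,"ry":0.32,"rz":0},{"x":0,"y":0,"z":0,"rx":0,"ry":0.44,"rz":0},{"x":0,"y":0,"z":0,"rx":0,"ry":0.56,"rz":0},{"x":0,"y":0,"z":0,"rx":0,"ry":0.7,"rz":0},{"x":0,"y":0,"z":0,"rx":0,"ry":0.82,"rz":0},{"x":0,"y":0,"z":0,"rx":0,"ry":0.89,"rz":0}]}}

```text
clock: 6.65
tcp_pos: [0.5555, 0.2335, 0.1616]
tool_rot: [-0.0, 1.0, 0.0, 0.003]
force: [-0.9, -0.2, -2.0]
opening: 0.0558
```

>>> {"method": "servo_tool", "body": {"increments": [{"x":0,"y":0,"z":0,"rx":0,"ry":0,"rz":0},{"x":0,"y":0,"z":0,"rx":0,"ry":0,"rz":0},{"x":0,"y":0,"z":0.1,"rx":0,"ry":0,"rz":0},{"x":0,"y":0,"z":0.22,"rx":0,"ry":0,"rz":0},{"x":0,"y":0,"z":0.34,"rx":0,"ry":0,"rz":0},{"x":0,"y":0,"z":0.44,"rx":0,"ry":0,"rz":0},{"x":0,"y":0,"z":0.5,"rx":0,"ry":0,"rz":0},{"x":0,"y":0,"z":0.5,"rx":0,"ry":0,"rz":0}]}}

```text
clock: 7.32
tcp_pos: [0.5554, 0.2327, 0.0575]
tool_rot: [0.001, 1.0, -0.0, -0.003]
force: [-1.0, 0.8, -1.8]
opening: 0.0557
```

```bash
python3 - <<'E'
from workcell import r
from h import *
C={n:r.capture(n) for n in("scene","side")}
cv2.imwrite("pics/l3.png",np.hstack([cv2.resize(C["side"]["image"][230:370,180:320],(400,400),interpolation=2),cv2.resize(C["scene"]["image"][180:350,330:500],(400,400),interpolation=2)]))
o=r.observe();print(o["clock"],o["tcp_pos"],o["tool_rot"],o["opening"],o["force"])
E
```

```text
7.4167 [0.55700504 0.23345089 0.06042525] [ 1.37851913e-04  9.99999760e-01 -2.08714272e-04 -6.45797777e-04] 0.05568472219133984 [ 0.75590717  0.51815077 -1.08256577]
```

View pics/l3.png

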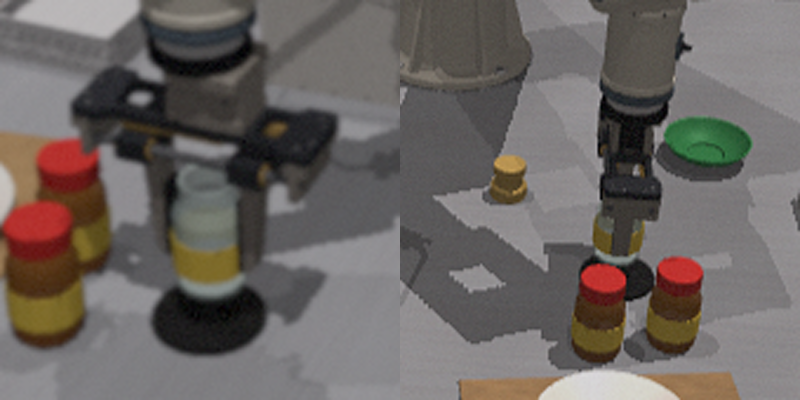

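>>> {"method": "servo_tool", "body": {"increments": [{"x":0,"y":0,"z":0.04,"rx":0,"ry":0,"rz":0},{"x":0,"y":0,"z":0.08,"rx":0,"ry":0,"rz":0},{"x":0,"y":0,"z":0.11,"rx":0,"ry":0,"rz":0},{"x":0,"y":0,"z":0.13,"rx":0,"ry":0,"rz":0},{"x":0,"y":0,"z":0.14,"rx":0,"ry":0,"rz":0},{"x":0,"y":0,"z":0.147,"rx":0,"ry":0,"rz":0},{"x":0,"y":0,"z":0.147,"rx":0,"ry":0,"rz":0},{"x":0,"y":0,"z":0.147,"rx":0,"ry":0,"rz":0}]}}

```text
clock: 8.08
tcp_pos: [0.5566, 0.2336, 0.0313]
tool_rot: [-0.0, 1.0, 0.0, 0.0]
force: [0.3, -0.1, -1.4]
opening: 0.0561
```

>>> {"method": "servo_tool", "body": {"increments": [{"x":0,"y":0,"z":0.003,"rx":0,"ry":0,"rz":0},{"x":0,"y":0,"z":0.003,"rx":0,"ry":0,"rz":0},{"x":0,"y":0,"z":0.003,"rx":0,"ry":0,"rz":0}]}}

```text
clock: 8.33
tcp_pos: [0.5568, 0.2336, 0.0308]
tool_rot: [-0.0, 1.0, -0.0, 0.0]
force: [-0.1, -0.5, 0.0]
opening: 0.0563
```

```bash
python3 - <<'E'
from workcell import r
from h import *
C={n:r.capture(n) for n in("scene","side")}
cv2.imwrite("pics/l4.png",np.hstack([cv2.resize(C["side"]["image"][230:370,180:320],(400,400),interpolation=2),cv2.resize(C["scene"]["image"][180:350,330:500],(400,400),interpolation=2)]))
o=r.observe();print(o["clock"],o["tcp_pos"],o["tool_rot"],o["opening"],o["force"])
E
```

```text
8.4333 [0.55673328 0.23359279 0.03081872] [-1.03775635e-04  9.99999963e-01  7.52757322e-06  2.51057345e-04] 0.05574272721447749 [ 0.78528855  0.37416415 -0.21379566]
```

View pics/l4.png

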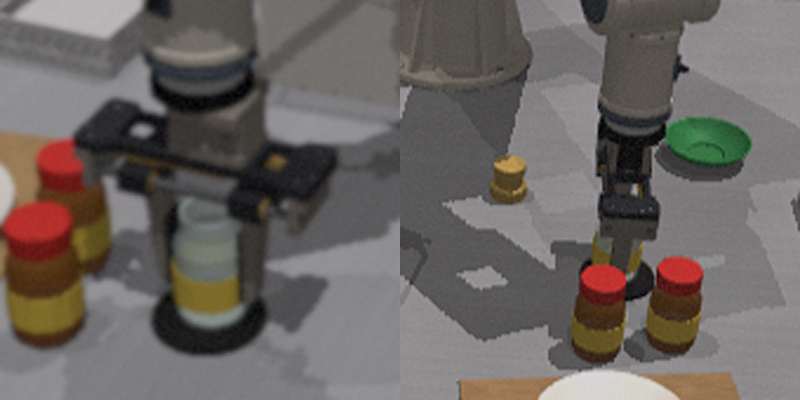

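The vertical load has gone from −1.4 N to about 0, so the jar is standing on the pad. I'll release it.

>>> {"method": "servo_tool", "body": {"increments": [{"x":0,"y":0,"z":0,"rx":0,"ry":0,"rz":0},{"x":0,"y":0,"z":0,"rx":0,"ry":0,"rz":0},{"x":0,"y":0,"z":0,"rx":0,"ry":0,"rz":0},{"x":0,"y":0,"z":0,"rx":0,"ry":0,"rz":0},{"x":0,"y":0,"z":0,"rx":0,"ry":0,"rz":0},{"x":0,"y":0,"z":0,"rx":0,"ry":0,"rz":0},{"x":0,"y":0,"z":0,"rx":0,"ry":0,"rz":0},{"x":0,"y":0,"z":0,"rx":0,"ry":0,"rz":0}], "gripper": 1}}

```text
clock: 9.1
tcp_pos: [0.5565, 0.2335, 0.0306]
tool_rot: [0.0, 1.0, 0.0, -0.0]
force: [-0.0, -0.3, -0.5]
opening: 0.0916
```

>>> {"method": "servo_tool", "body": {"increments": [{"x":0,"y":0,"z":-0.05,"rx":0,"ry":0,"rz":0},{"x":0,"y":0,"z":-0.15,"rx":0,"ry":0,"rz":0},{"x":0,"y":0,"z":-0.3,"rx":0,"ry":0,"rz":0},{"x":0,"y":0,"z":-0.5,"rx":0,"ry":0,"rz":0},{"x":0,"y":0,"z":-0.7,"rx":0,"ry":0,"rz":0},{"x":0,"y":0,"z":-0.9,"rx":0,"ry":0,"rz":0},{"x":0,"y":0,"z":-1,"rx":0,"ry":0,"rz":0},{"x":0,"y":0,"z":-1,"rx":0,"ry":0,"rz":0}]}}

```text
clock: 9.77
tcp_pos: [0.5592, 0.2346, 0.2372]
tool_rot: [-0.002, 1.0, -0.0, 0.004]
force: [0.6, -0.4, 0.7]
opening: 0.0918
```

```bash
python3 - <<'E'
from workcell import r
from h import *
C={n:r.capture(n) for n in("scene","side")}
pickle.dump(C,open("c2.pkl","wb"))
cv2.imwrite("pics/l5.png",np.hstack([cv2.resize(C["side"]["image"][230:370,180:320],(400,400),interpolation=2),cv2.resize(C["scene"]["image"][200:340,360:500],(400,400),interpolation=2)]))
cv2.imwrite("pics/l6.png",np.hstack([cv2.resize(C["side"]["image"][190:230,310:350],(400,400),interpolation=2),cv2.resize(C["scene"]["image"][205:245,290:330],(400,400),interpolation=2)]))
o=r.observe();print(o["clock"],o["tcp_pos"],o["tool_rot"],o["opening"],o["force"])
E
```

```text
9.8667 [0.55671352 0.23356566 0.23175668] [-3.87352810e-04  9.99999477e-01 -1.07667931e-05  9.46067148e-04] 0.09180425801149168 [ 0.49588951  0.09168591 -0.06303484]
```

View pics/l5.png

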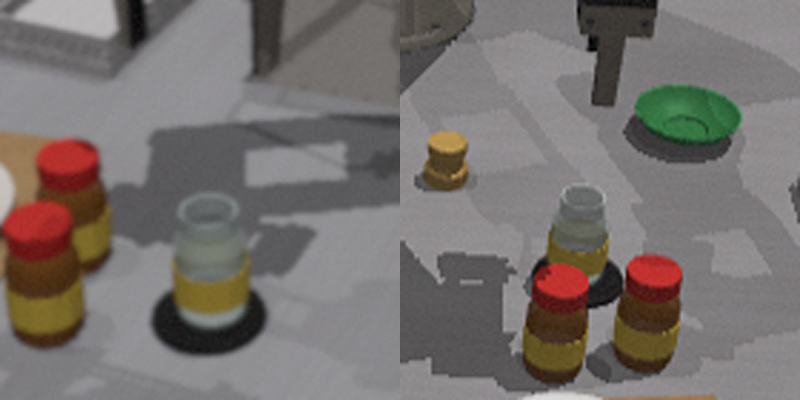

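View pics/l6.png

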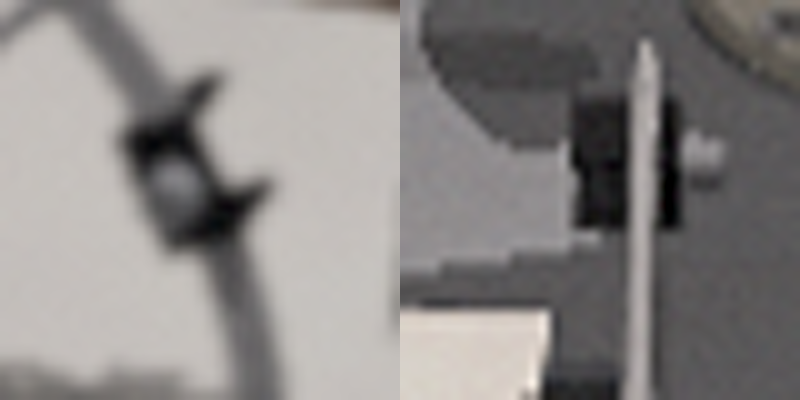

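The jar stands upright on the pad. In the side view the marker's prong tips are at about (331.5,198) and (336.5,208.5), and in the scene view the marker's inner edge is near (307.5,221.5). Next I'll measure the box frame and the mark angle.

```bash
python3 - <<'E'
from h import *
np.set_printoptions(precision=4,suppress=True)
C=pickle.load(open("c2.pkl","rb"));S,D=C["scene"],C["side"]
# lid mask in scene -> corners
im=S["image"]
# lid corners on z=.118 from c1 scene zoom m3/z1
lid={"RL":(190+75/5,215+312/5),"FL":(190+150/5,215+98/5),"FR":(190+572/5,215+107/5),"RR":(190+545/5,215+325/5)}
for k,v in lid.items(): print(k,onz(S,v,.118))
print("gap",tri([(S,(307.5,221.5)),(D,(334,203.2))]))
for s,d in (((308.5,216.5),(331.5,198)),((308.5,226.5),(336.5,208.5))): print("prong",tri([(S,s),(D,d)]))
print("clip c",tri([(S,(312.6,221.3)),(D,(327.5,208))]))
# handle with sub-pixel: bar extents
f=lambda u,v:(220+u/6.667,200+v/6.667)
g=lambda u,v:(260+u/5,170+v/5)
print("h",onz(S,f(127,184),.152),onz(S,f(422,186),.152), onz(D,g(511,115),.152),onz(D,g(463,205),.152))
print("pointer",tri([(S,f(606,288)),(D,g(403,323))]))
E
```

```text
RL [ 0.6845 -0.3494  0.118 ]
FL [ 0.4683 -0.3652  0.118 ]
FR [ 0.4515 -0.1158  0.118 ]
RR [ 0.6695 -0.101   0.118 ]
gap (array([ 0.4945, -0.1013,  0.1971]), [np.float64(2.6), np.float64(2.6)])
prong (array([ 0.4989, -0.0968,  0.2141]), [np.float64(0.8), np.float64(0.8)])
prong (array([ 0.489 , -0.1008,  0.1808]), [np.float64(5.7), np.float64(5.7)])
clip c (array([ 0.5013, -0.083 ,  0.1965]), [np.float64(3.6), np.float64(3.6)])
h [ 0.4783 -0.3029  0.152 ] [ 0.4661 -0.175   0.152 ] [ 0.4746 -0.2878  0.152 ] [ 0.4646 -0.1704  0.152 ]
pointer (array([ 0.4733, -0.096 ,  0.1138]), [np.float64(4.3), np.float64(4.3)])
```

>>> {"method": "servo_tool", "body": {"increments": [{"x":0,"y":0.1,"z":-0.15,"rx":0,"ry":0,"rz":0},{"x":-0.05,"y":0.22,"z":-0.3,"rx":0,"ry":0,"rz":0},{"x":-0.1,"y":0.38,"z":-0.4,"rx":0,"ry":0,"rz":0},{"x":-0.15,"y":0.55,"z":-0.5,"rx":0,"ry":0,"rz":0},{"x":-0.2,"y":0.7,"z":-0.5,"rx":0,"ry":0,"rz":0},{"x":-0.2,"y":0.85,"z":-0.5,"rx":0,"ry":0,"rz":0},{"x":-0.2,"y":0.9,"z":-0.5,"rx":0,"ry":0,"rz":0}], "gripper": 1}}

```text
clock: 10.45
tcp_pos: [0.5151, 0.0504, 0.3293]
tool_rot: [0.001, 1.0, -0.001, -0.001]
force: [0.8, 0.4, -0.9]
opening: 0.0919
```

>>> {"method": "servo_tool", "body": {"increments": [{"x":-0.05,"y":0.12,"z":0,"rx":0,"ry":0,"rz":0},{"x":-0.1,"y":0.28,"z":0,"rx":0,"ry":0,"rz":0},{"x":-0.15,"y":0.45,"z":0,"rx":0,"ry":0,"rz":0},{"x":-0.2,"y":0.62,"z":0,"rx":0,"ry":0,"rz":0},{"x":-0.2235,"y":0.78,"z":0,"rx":0,"ry":0,"rz":0},{"x":-0.2235,"y":0.92,"z":0,"rx":0,"ry":0,"rz":0},{"x":-0.2235,"y":1,"z":0,"rx":0,"ry":0,"rz":0},{"x":-0.2235,"y":1,"z":0,"rx":0,"ry":0,"rz":0}]}}

```text
clock: 11.12
tcp_pos: [0.4713, -0.1486, 0.3289]
tool_rot: [-0.0, 1.0, -0.001, -0.001]
force: [1.0, -0.4, 0.7]
opening: 0.0921
```

>>> {"method": "servo_tool", "body": {"increments": [{"x":0,"y":0.12,"z":0,"rx":0,"ry":0,"rz":-0.04},{"x":0,"y":0.26,"z":0,"rx":0,"ry":0,"rz":-0.0844},{"x":0,"y":0.38,"z":0,"rx":0,"ry":0,"rz":-0.0844},{"x":0,"y":0.463,"z":0,"rx":0,"ry":0,"rz":-0.0844},{"x":0,"y":0.463,"z":0,"rx":0,"ry":0,"rz":-0.0844},{"x":0,"y":0.463,"z":0,"rx":0,"ry":0,"rz":-0.0844}]}}

```text
clock: 11.62
tcp_pos: [0.4717, -0.2383, 0.3292]
tool_rot: [-0.001, 0.999, 0.033, -0.001]
force: [1.0, 0.6, 0.7]
opening: 0.0922
```

```bash
python3 - <<'E'
from workcell import r
from h import *
C={n:r.capture(n) for n in("scene","side","wrist")}
pickle.dump(C,open("c3.pkl","wb"))
cv2.imwrite("pics/w5.png",C["wrist"]["image"])
cv2.imwrite("pics/l7.png",np.hstack([cv2.resize(C["side"]["image"][150:290,250:390],(400,400),interpolation=2),cv2.resize(C["scene"]["image"][150:310,190:350],(400,400),interpolation=2)]))
o=r.observe();print(o["clock"],o["tcp_pos"],o["tool_rot"],o["opening"],o["joints"])
E
```

```text
11.7667 [ 0.47184268 -0.23765825  0.33006997] [-4.97798538e-04  9.99435590e-01  3.35872602e-02 -3.86330085e-04] 0.09215310283938466 [-4.69767112e-01  1.07025294e-01  1.69320055e+00  5.12699848e-04
  1.34252391e+00 -5.37070592e-01]
```

View pics/w5.png

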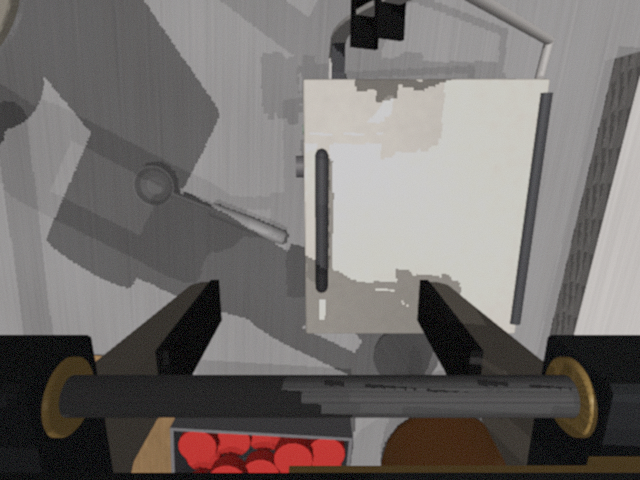

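View pics/l7.png

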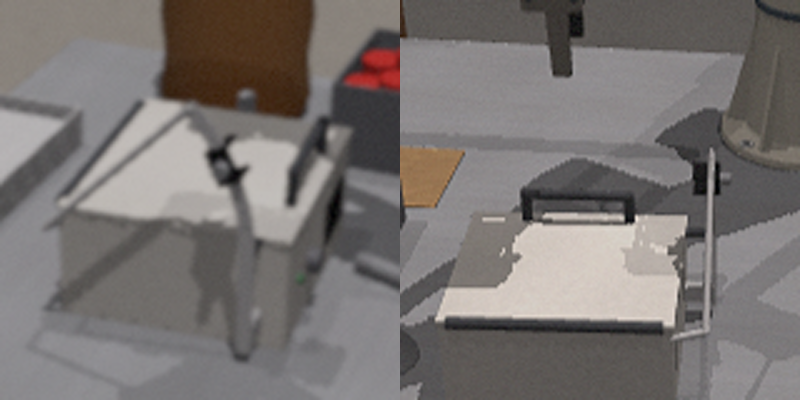

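The wrist view shows the handle at column 321.5, rows 150–292, parallel to the tool's y axis, so the yaw is right. The marker's two prongs are near (364,25) and (391,22).

```bash
python3 - <<'E'
from h import *
np.set_printoptions(precision=4,suppress=True)
C=pickle.load(open("c3.pkl","rb"));W=C["wrist"]
a,b=onz(W,(321.8,152),.152),onz(W,(321,290),.152);print(a,b,(a+b)/2)
for k in [(304,80),(547,80),(304,331),(515,330)]: print("lid",onz(W,k,.118))
for k in [(545,95),(517,323)]: print("rod",onz(W,k,.11))
print("ptr",onz(W,(303,70),.114))
im=W["image"]; cv2.imwrite("pics/mk.png",cv2.resize(im[0:100,300:420],(720,600),interpolation=2))
E
```

```text
[ 0.469  -0.1772  0.152 ] [ 0.4771 -0.3041  0.152 ] [ 0.4731 -0.2407  0.152 ]
lid [ 0.4487 -0.1159  0.118 ]
lid [ 0.6681 -0.101   0.118 ]
lid [ 0.4632 -0.3654  0.118 ]
lid [ 0.6877 -0.3486  0.118 ]
rod [ 0.6733 -0.1126  0.11  ]
rod [ 0.6928 -0.344   0.11  ]
ptr [ 0.4471 -0.1069  0.114 ]
```

View pics/mk.png

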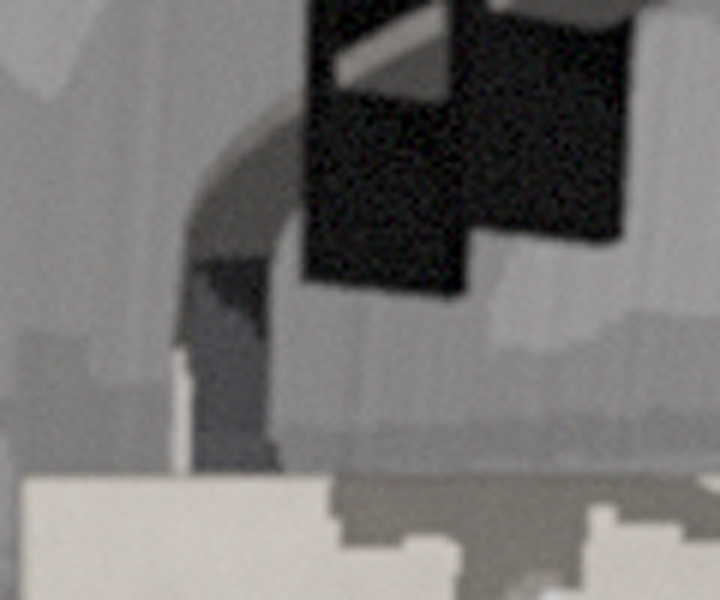

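>>> {"method": "servo_tool", "body": {"increments": [{"x":0.005,"y":0.005,"z":0.12,"rx":0,"ry":0,"rz":0},{"x":0.005,"y":0.005,"z":0.28,"rx":0,"ry":0,"rz":0},{"x":0.005,"y":0.005,"z":0.46,"rx":0,"ry":0,"rz":0},{"x":0.005,"y":0.005,"z":0.62,"rx":0,"ry":0,"rz":0},{"x":0.005,"y":0.005,"z":0.76,"rx":0,"ry":0,"rz":0},{"x":0.005,"y":0.005,"z":0.88,"rx":0,"ry":0,"rz":0},{"x":0.005,"y":0.005,"z":0.95,"rx":0,"ry":0,"rz":0},{"x":0.005,"y":0.005,"z":0.985,"rx":0,"ry":0,"rz":0}]}}

```text
clock: 12.43
tcp_pos: [0.4718, -0.2382, 0.1315]
tool_rot: [-0.001, 0.999, 0.034, -0.001]
force: [-0.3, -0.0, 0.3]
opening: 0.0919
```

```bash
python3 - <<'E'
from workcell import r
from h import *
C={n:r.capture(n) for n in("scene","side")}
cv2.imwrite("pics/l8.png",np.hstack([cv2.resize(C["side"]["image"][130:270,260:400],(400,400),interpolation=2),cv2.resize(C["scene"]["image"][180:300,190:310],(400,400),interpolation=2)]))
o=r.observe();print(o["clock"],o["tcp_pos"],o["tool_rot"],o["force"])
E
```

```text
12.5333 [ 0.47244129 -0.23888812  0.13275071] [-5.63155908e-04  9.99435623e-01  3.35767693e-02 -8.48110791e-04] [-0.77603845  0.16884971  0.44885353]
```

View pics/l8.png

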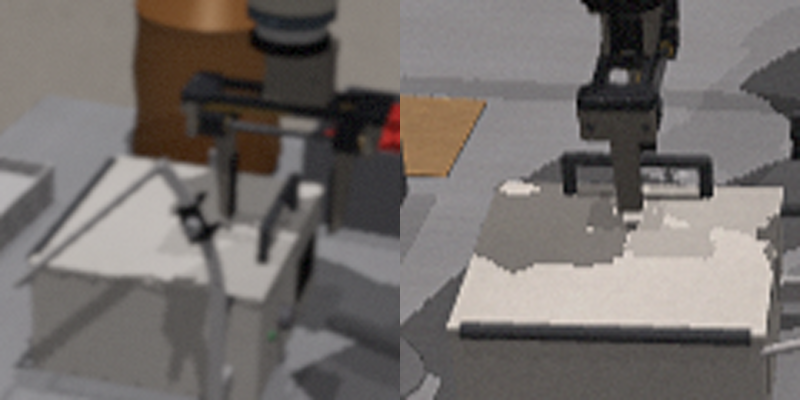

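The fingers straddle the bar. I'll close them.

>>> {"method": "servo_tool", "body": {"increments": [{"x":0,"y":0,"z":0,"rx":0,"ry":0,"rz":0},{"x":0,"y":0,"z":0,"rx":0,"ry":0,"rz":0},{"x":0,"y":0,"z":0,"rx":0,"ry":0,"rz":0},{"x":0,"y":0,"z":0,"rx":0,"ry":0,"rz":0},{"x":0,"y":0,"z":0,"rx":0,"ry":0,"rz":0},{"x":0,"y":0,"z":0,"rx":0,"ry":0,"rz":0},{"x":0,"y":0,"z":0,"rx":0,"ry":0,"rz":0},{"x":0,"y":0,"z":0,"rx":0,"ry":0,"rz":0}], "gripper": 0}}

```text
clock: 13.2
tcp_pos: [0.4729, -0.2401, 0.1337]
tool_rot: [0.0, 0.999, 0.033, 0.0]
force: [0.2, 0.1, -0.1]
opening: 0.0406
```

>>> {"method": "servo_tool", "body": {"increments": [{"x":0,"y":0,"z":0,"rx":0,"ry":0,"rz":0},{"x":0,"y":0,"z":0,"rx":0,"ry":0,"rz":0},{"x":0,"y":0,"z":0,"rx":0,"ry":0,"rz":0},{"x":0,"y":0,"z":0,"rx":0,"ry":0,"rz":0},{"x":0,"y":0,"z":0,"rx":0,"ry":0,"rz":0},{"x":0,"y":0,"z":0,"rx":0,"ry":0,"rz":0}]}}

```text
clock: 13.7
tcp_pos: [0.4738, -0.24, 0.1337]
tool_rot: [0.0, 0.999, 0.033, 0.001]
force: [5.5, 1.0, -2.5]
opening: 0.0112
```

```bash
cat > arc.py <<'E'
import numpy as np,sys
# tool-frame offsets from shut grasp (grip at handle, TCP 19mm further along tool z). tool x=local x, z=-local z
def tcp(t):
    c,s=np.cos(t),np.sin(t)
    h=np.array([-205*c+42*s, 205*s+42*c]); d=np.array([-s,-c])*19
    return h+d
def inc(t0,t1):
    # shift in the tool frame at t0; tool x axis=(c,-s), z axis=(-s,-c) in (x,z)
    c,s=np.cos(t0),np.sin(t0); D=tcp(t1)-tcp(t0)
    return (D@[c,-s])/200,(D@[-s,-c])/200,-np.degrees(t1-t0)/45
t0=np.radians(float(sys.argv[1]))
for a in sys.argv[2:]: print(a,np.round(inc(t0,np.radians(float(a))),4))
E
python3 arc.py 0 1 3 6 9 12 15 18 20; python3 -c "
from workcell import r
o=r.observe();print(o['tcp_pos'],o['force'],o['opening'])"
```

```text
1 [ 0.0022 -0.0179 -0.0222]
3 [ 0.0074 -0.0535 -0.0667]
6 [ 0.0176 -0.1065 -0.1333]
9 [ 0.0306 -0.1589 -0.2   ]
12 [ 0.0463 -0.2106 -0.2667]
15 [ 0.0647 -0.2614 -0.3333]
18 [ 0.0857 -0.3111 -0.4   ]
20 [ 0.1011 -0.3436 -0.4444]
[ 0.4738245  -0.240008    0.13368913] [ 5.52024924  1.01528272 -2.46196675] 0.011177094936129055
```

The bar is gripped. I'll lift along the arc to 18°.

>>> {"method": "servo_tool", "body": {"increments": [{"x":0.0022,"y":0,"z":-0.0179,"rx":0,"ry":-0.0222,"rz":0},{"x":0.0074,"y":0,"z":-0.0535,"rx":0,"ry":-0.0667,"rz":0},{"x":0.0176,"y":0,"z":-0.1065,"rx":0,"ry":-0.1333,"rz":0},{"x":0.0306,"y":0,"z":-0.1589,"rx":0,"ry":-0.2,"rz":0},{"x":0.0463,"y":0,"z":-0.2106,"rx":0,"ry":-0.2667,"rz":0},{"x":0.0647,"y":0,"z":-0.2614,"rx":0,"ry":-0.3333,"rz":0},{"x":0.0857,"y":0,"z":-0.3111,"rx":0,"ry":-0.4,"rz":0},{"x":0.0857,"y":0,"z":-0.3111,"rx":0,"ry":-0.4,"rz":0}]}}

```text
clock: 14.37
tcp_pos: [0.491, -0.2388, 0.1959]
tool_rot: [0.005, 0.987, 0.033, -0.158]
force: [-1.0, -1.7, -6.4]
opening: 0.0108
```

```bash
python3 - <<'E'
from workcell import r
from h import *
C={n:r.capture(n) for n in("scene","side","wrist")}
pickle.dump(C,open("c4.pkl","wb"))
cv2.imwrite("pics/w6.png",C["wrist"]["image"])
cv2.imwrite("pics/l9.png",np.hstack([cv2.resize(C["side"]["image"][150:270,270:390],(400,400),interpolation=2),cv2.resize(C["scene"]["image"][180:300,210:330],(400,400),interpolation=2)]))
o=r.observe();print(o["clock"],o["tcp_pos"],o["tool_rot"],o["force"],o["torque"],o["opening"])
E
```

```text
14.5167 [ 0.49025334 -0.23883481  0.19439218] [ 0.00508257  0.98731629  0.0329528  -0.15522509] [  5.79196409  -1.15316589 -10.01214134] [-0.16615849 -1.76527718  0.08515689] 0.011213034529943272
```

View pics/w6.png

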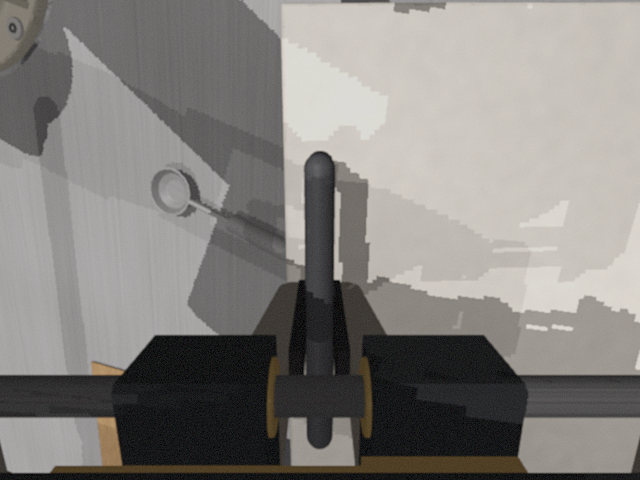

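View pics/l9.png

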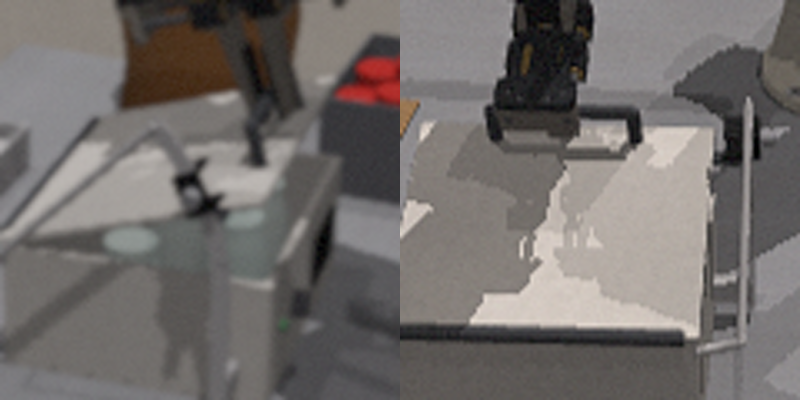

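```bash
python3 arc.py 18 19 21 23 24 25 26
```

```text
19 [ 0.0022 -0.0179 -0.0222]
21 [ 0.0074 -0.0535 -0.0667]
23 [ 0.0139 -0.0889 -0.1111]
24 [ 0.0176 -0.1065 -0.1333]
25 [ 0.0217 -0.1241 -0.1556]
26 [ 0.026  -0.1415 -0.1778]
```

>>> {"method": "servo_tool", "body": {"increments": [{"x":0.0022,"y":0,"z":-0.0179,"rx":0,"ry":-0.0222,"rz":0},{"x":0.0074,"y":0,"z":-0.0535,"rx":0,"ry":-0.0667,"rz":0},{"x":0.0139,"y":0,"z":-0.0889,"rx":0,"ry":-0.1111,"rz":0},{"x":0.0176,"y":0,"z":-0.1065,"rx":0,"ry":-0.1333,"rz":0},{"x":0.0217,"y":0,"z":-0.1241,"rx":0,"ry":-0.1556,"rz":0},{"x":0.0217,"y":0,"z":-0.1241,"rx":0,"ry":-0.1556,"rz":0},{"x":0.0217,"y":0,"z":-0.1241,"rx":0,"ry":-0.1556,"rz":0}]}}

```text
clock: 15.1
tcp_pos: [0.502, -0.238, 0.217]
tool_rot: [0.007, 0.976, 0.032, -0.215]
force: [6.9, 0.3, -12.4]
opening: 0.0111
```

```bash
python3 - <<'E'
from workcell import r
from h import *
C={n:r.capture(n) for n in("scene","side","wrist")}
pickle.dump(C,open("c5.pkl","wb"))
cv2.imwrite("pics/w7.png",C["wrist"]["image"])
cv2.imwrite("pics/l10.png",np.hstack([cv2.resize(C["side"]["image"][190:230,310:350],(400,400),interpolation=2),cv2.resize(C["scene"]["image"][205:245,285:325],(400,400),interpolation=2)]))
o=r.observe();print(o["clock"],o["tcp_pos"],o["tool_rot"],o["force"],o["torque"],o["opening"])
E
```

```text
15.25 [ 0.50202857 -0.23807807  0.21697484] [ 0.00689669  0.97607695  0.03233847 -0.21489638] [  6.89102924  -0.98899894 -13.85605937] [ 0.00521264 -2.27709778  0.05520561] 0.01114534169333831
```

View pics/w7.png

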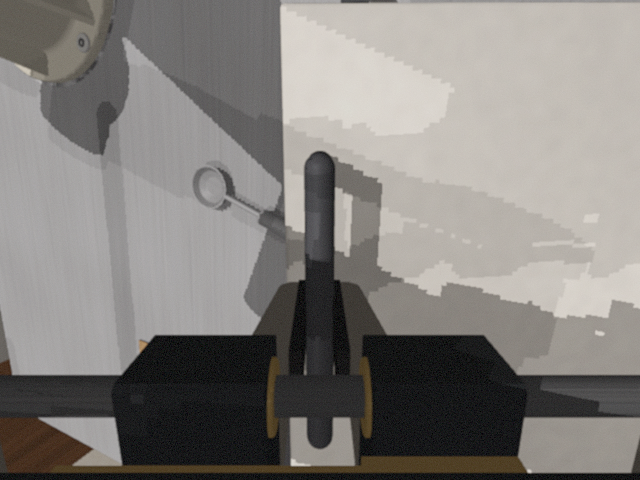

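View pics/l10.png

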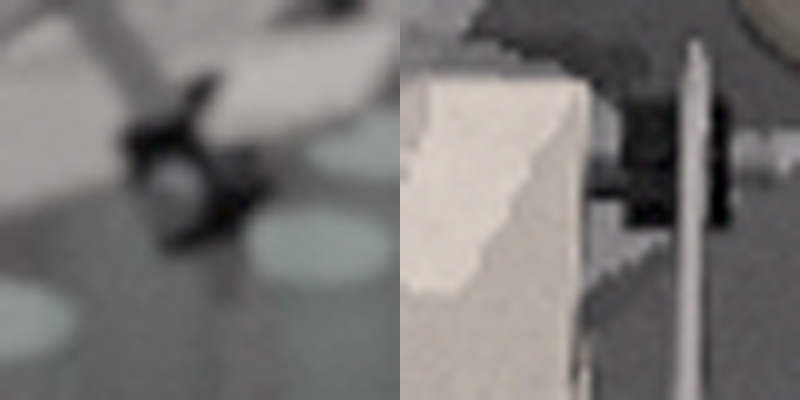

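At 25° the pointer sits low in the gap: the scene view puts it at row ≈223.5 and the gap centre at row ≈221.3. I'll raise the lid 2° and measure again.

>>> {"method": "servo_tool", "body": {"increments": [{"x":0.003,"y":0,"z":-0.009,"rx":0,"ry":-0.0111,"rz":0},{"x":0.0042,"y":0,"z":-0.0179,"rx":0,"ry":-0.0222,"rz":0},{"x":0.0065,"y":0,"z":-0.0357,"rx":0,"ry":-0.0444,"rz":0},{"x":0.0067,"y":0,"z":-0.0357,"rx":0,"ry":-0.0444,"rz":0},{"x":0.0067,"y":0,"z":-0.0357,"rx":0,"ry":-0.0444,"rz":0},{"x":0.0067,"y":0,"z":-0.0357,"rx":0,"ry":-0.0444,"rz":0}]}}

```text
clock: 15.75
tcp_pos: [0.5059, -0.2378, 0.2232]
tool_rot: [0.008, 0.972, 0.032, -0.232]
force: [6.4, 0.5, -12.3]
opening: 0.0111
```

```bash
python3 - <<'E'
from workcell import r
from h import *
C={n:r.capture(n) for n in("scene","side")}
pickle.dump(C,open("c6.pkl","wb"))
def e(im): return cv2.convertScaleAbs(cv2.resize(im,(400,400),interpolation=2),alpha=2.2,beta=0)
c5=pickle.load(open("c5.pkl","rb"))
row=lambda C:np.hstack([e(C["side"]["image"][190:220,320:350]),e(C["scene"]["image"][207:237,292:322])])
cv2.imwrite("pics/l11.png",cv2.resize(np.vstack([row(c5),row(C)]),(600,600)))
o=r.observe();print(o["clock"],o["tcp_pos"],o["tool_rot"],o["force"],o["torque"],o["opening"])
E
```

```text
15.85 [ 0.50594475 -0.23778323  0.22320294] [ 0.0074994   0.9720533   0.03222928 -0.23241648] [  5.48845439   0.20434097 -12.81011584] [ 0.05710781 -2.132576    0.05077079] 0.01122945848241916
```

View pics/l11.png

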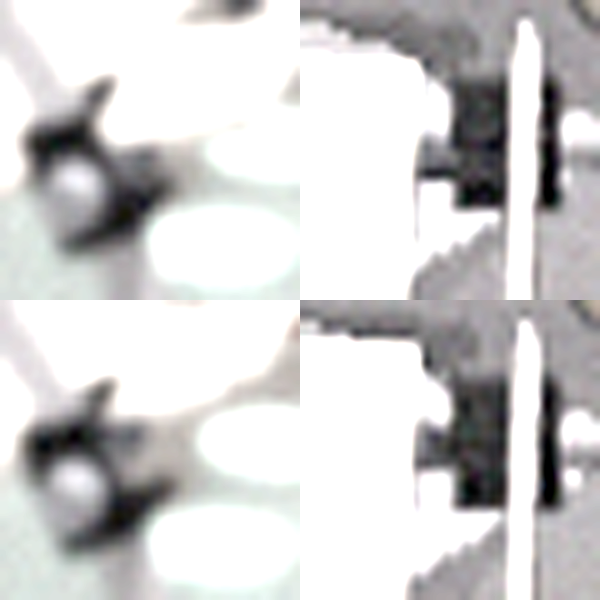

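```bash
python3 - <<'E'
from h import *
np.set_printoptions(precision=1,suppress=True)
C=pickle.load(open("c6.pkl","rb"))
ph=np.radians(3.85);ex=np.array([np.cos(ph),np.sin(ph),0]);ey=np.array([-np.sin(ph),np.cos(ph),0]);ez=np.array([0,0,1])
H0=np.array([.4738,-.2400,.1527])   # handle shut
hg=H0+.205*ex-.042*ez; print("hinge",hg*1e3)
def pt(r,y,z,t):
    c,s=np.cos(t),np.sin(t); return hg+(-r*c+z*s)*ex+y*ey+(r*s+z*c)*ez
import json
for th in(24.65,26.7):
  for y in(.127,.142,.157):
    p=pt(.19,y,.004,np.radians(th)); print(th,y,"side z",(proj(C["side"],p)-[320,190])*10,"scene z",(proj(C["scene"],p)-[292,207])*10)
for mu in(26,27,28):
  for y in (.135,.157):
   for d in(-13,0,13):
    p=pt(.19,y,.004,np.radians(mu)+d/190); print("mark",mu,y,d,"side",(proj(C["side"],p)-[320,190])*10,"scene",(proj(C["scene"],p)-[292,207])*10)
E
```

```text
hinge [ 678.3 -226.2  110.7]
24.65 0.127 side z [129.  134.6] scene z [114.1 154.1]
24.65 0.142 side z [112.6 159.4] scene z [167.5 155.2]
24.65 0.157 side z [ 95.9 184.6] scene z [221.  156.3]
26.7 0.127 side z [117.9 110.9] scene z [113.  140.8]
26.7 0.142 side z [101.4 135.5] scene z [166.6 142. ]
26.7 0.157 side z [ 84.6 160.6] scene z [220.3 143.1]
mark 26 0.135 -13 side [133.1 177.8] scene [143.8 172.1]
mark 26 0.135 0 side [113.  132.1] scene [142.  145.9]
mark 26 0.135 13 side [89.8 87.2] scene [140. 122.]
mark 26 0.157 -13 side [108.9 214.9] scene [221.8 173.8]
mark 26 0.157 0 side [ 88.5 168.8] scene [220.5 147.5]
mark 26 0.157 13 side [ 64.9 123.4] scene [219.1 123.6]
mark 27 0.135 -13 side [128.3 166. ] scene [143.3 165.2]
mark 27 0.135 0 side [107.4 120.5] scene [141.5 139.6]
mark 27 0.135 13 side [83.4 75.8] scene [139.4 116.3]
mark 27 0.157 -13 side [104.  203.1] scene [221.5 166.8]
mark 27 0.157 0 side [ 82.8 157.1] scene [220.2 141.2]
mark 27 0.157 13 side [ 58.4 111.9] scene [218.7 117.9]
mark 28 0.135 -13 side [123.3 154.4] scene [142.9 158.5]
mark 28 0.135 0 side [101.6 109. ] scene [141.  133.4]
mark 28 0.135 13 side [76.7 64.6] scene [138.9 110.7]
mark 28 0.157 -13 side [ 98.9 191.3] scene [221.2 160.1]
mark 28 0.157 0 side [ 76.9 145.5] scene [219.8 135. ]
mark 28 0.157 13 side [ 51.7 100.6] scene [218.3 112.3]
```

```bash
python3 - <<'E'
from h import *
C=pickle.load(open("c6.pkl","rb"))
C2=pickle.load(open("c2.pkl","rb"))
def e(im): return cv2.convertScaleAbs(cv2.resize(im,(600,600),interpolation=cv2.INTER_LANCZOS4),alpha=1.6,beta=10)
cv2.imwrite("pics/q1.png",e(C["side"]["image"][190:220,320:350]))
cv2.imwrite("pics/q2.png",e(C["scene"]["image"][207:237,297:327]))
cv2.imwrite("pics/q3.png",e(C2["side"]["image"][190:220,320:350]))
E
```

```text
(no output)
```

View pics/q1.png

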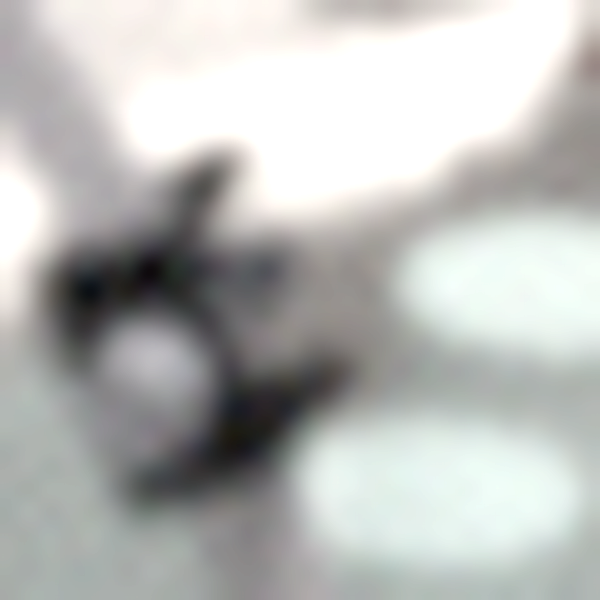

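View pics/q2.png

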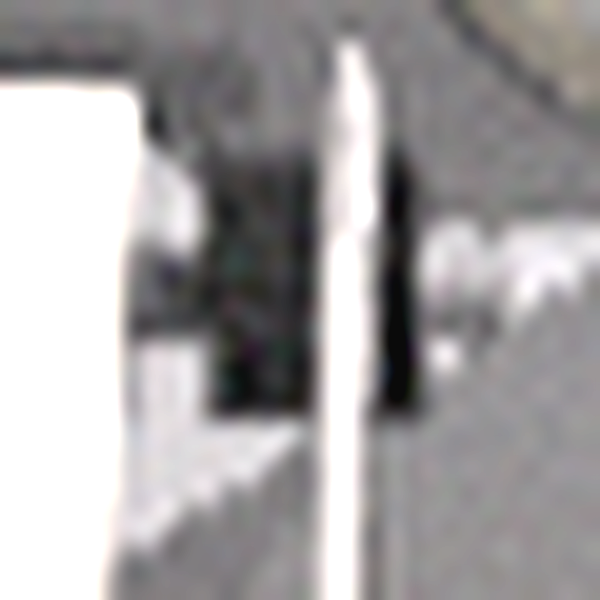

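View pics/q3.png

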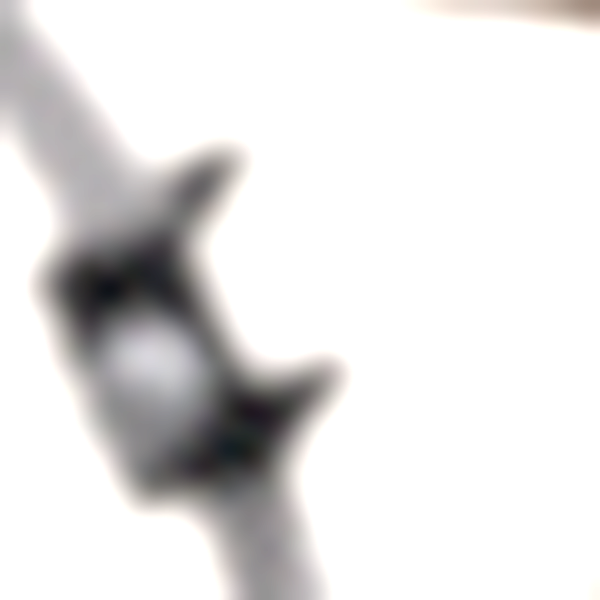

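```bash
python3 - <<'E'
from h import *
C=pickle.load(open("c6.pkl","rb"));S,D=C["scene"],C["side"]
ph=np.radians(3.85);R=np.array([[np.cos(ph),np.sin(ph),0],[-np.sin(ph),np.cos(ph),0],[0,0,1]])
hg=np.array([.6783,-.2262,.1107])
for n,s,d in(("ptr",(305.25,221.75),(334,202.75)),("gap",(307.75,221.25),(334.1,203.35))):
    p,e=tri([(S,s),(D,d)]);q=R@(p-hg);print(n,(q*1e3).round(1),np.hypot(q[0],q[2]),np.degrees(np.arctan2(q[2],-q[0])),e)
# second estimate from top-down wrist pic before grasp (c3): prong columns
W=pickle.load(open("c3.pkl","rb"))["wrist"]
for nm,uv in(("lowprong tipedge",(300+385/6,287/6)),("upprong tipedge",(300+545/6,237/6))):
    for z in(.18,.197,.214):
        q=R@(onz(W,uv,z)-hg);print(nm,z,(q*1e3).round(1))
E
```

```text
ptr [-173.8  131.1   85.4] 0.19366558500941658 26.16307909844359 [np.float64(1.9), np.float64(1.9)]
gap [-175.6  137.8   86.6] 0.1958349754356889 26.250070689024533 [np.float64(2.4), np.float64(2.4)]
lowprong tipedge 0.18 [-174.3  139.3   69.3]
lowprong tipedge 0.197 [-176.   135.8   86.3]
lowprong tipedge 0.214 [-177.8  132.3  103.3]
upprong tipedge 0.18 [-154.7  145.    69.3]
upprong tipedge 0.197 [-157.5  141.1   86.3]
upprong tipedge 0.214 [-160.3  137.3  103.3]
```

The pointer and gap centre agree in angle to within about 0.1° (26.2° for both, by the same method). I'll settle briefly and do a final check.

>>> {"method": "servo_tool", "body": {"increments": [{"x":0,"y":0,"z":0,"rx":0,"ry":0,"rz":0},{"x":0,"y":0,"z":0,"rx":0,"ry":0,"rz":0},{"x":0,"y":0,"z":0,"rx":0,"ry":0,"rz":0},{"x":0,"y":0,"z":0,"rx":0,"ry":0,"rz":0},{"x":0,"y":0,"z":0,"rx":0,"ry":0,"rz":0},{"x":0,"y":0,"z":0,"rx":0,"ry":0,"rz":0},{"x":0,"y":0,"z":0,"rx":0,"ry":0,"rz":0},{"x":0,"y":0,"z":0,"rx":0,"ry":0,"rz":0}]}}

```text
clock: 16.52
tcp_pos: [0.506, -0.2378, 0.2232]
tool_rot: [0.008, 0.972, 0.032, -0.232]
force: [5.8, 0.6, -13.7]
opening: 0.0108
```

```bash
python3 - <<'E'
from workcell import r
from h import *
C={n:r.capture(n) for n in("scene","side")}
A=pickle.load(open("c6.pkl","rb"))
for n in C: print(n,cv2.absdiff(C[n]["image"],A[n]["image"])[190:240,290:350].mean())
cv2.imwrite("pics/f.png",cv2.resize(C["scene"]["image"],(800,600)))
o=r.observe();print(o["clock"],o["tcp_pos"],o["force"],o["opening"])
E
```

```text
scene 2.268666666666667
side 1.3374444444444444
16.6167 [ 0.50596787 -0.23780155  0.22320311] [  5.63186142  -0.48855158 -12.93093608] 0.011000063914977338
```

View pics/f.png

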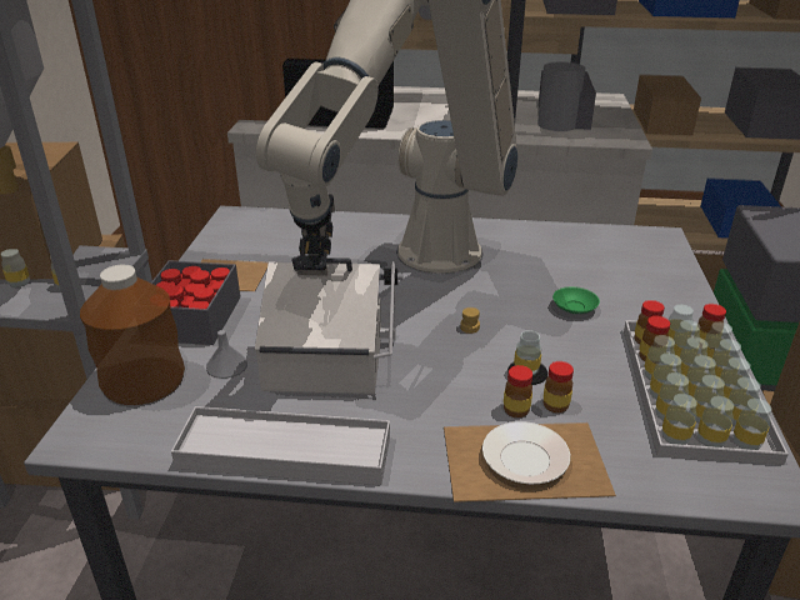

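The final view shows the lid held open at the marker, near (390,275), and the jar upright on its pad, near (528,358). Everything else is in place and the hold is steady, so I'll hand in.

```bash
python3 -c "
from workcell import r
print(r.hand_in())"
```

```text
the job is handed in; nothing more can be done
None
```

I finished both parts and handed the job in at about 16.6 s, with the gripper still holding the lid at the mark.

- **Jar:** I lifted it about 130 mm clear of the pad, tipped it to a measured 40.0°, and held it for about 1.4 s. I then set it back on the same spot and let it go. The pictures afterwards show it standing upright on the pad.
- **Lid:** I gripped the handle bar and lifted the lid along its arc to about 26.7° open. The last readings were steady: TCP within 0.1 mm over the last 0.7 s, opening about 11 mm, force about 14 N. That force is more than the 7–8 N expected for the lid, so the arm is probably pulling slightly off the lid's true arc; it is well under the limits.
- **Pointer in the gap:** Using the same points in the scene and side views, the pointer and the gap centre came out at 26.2° and 26.3°, but each view alone disagreed:
  - The side view alone put the pointer about 0.3° past the middle, and the scene view alone about 0.8° short of it. A radial offset of about 1.6 mm between pointer and marker would explain both.
  - A rougher check from the wrist camera differed by up to about 0.7°, roughly 2 mm, where the pointer has about 10 mm of clearance on each side.
- **Everything else:** The final scene picture shows the other objects apparently where they started. I did not measure the marker again after the lift, but in the zoomed pictures it sat at the same pixels as before.

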